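# Fish the dropped sample tube out of the deep well with sprung tongs

### The arm

A 6-joint arm with a two-finger parallel gripper is mounted at the origin on the work surface. World frame = base frame: x ahead of the robot, y to its left, z up, the work surface at z = 0. Lengths are in mm, angles in rad, forces in N, time in s.
With the tool pointing down it reaches from about 350 to 875 mm from the base axis. Payload 4.2 kg.
Tool frame: the origin (TCP) lies at the very end of the fingers, on their centre line; the grasp point (between the pads) lies arm.hold_point_z behind it (arm.hold_point_z is the distance from the TCP to the grasp point, in mm); y points along the fingers, x is the direction in which the jaws open and shut, and the axes are right-handed (so a half turn about y gives the same grasp; the last joint's range is limited). The gripper opens to 85 mm and grips with 20 to 120 N. Pads are 22 mm wide; open, the fingers measure 114 mm over their backs; the gripper's body (76 mm by 85 mm) begins 54 mm behind the grasp point. The pads swing forward as they close: fully open they stand 13 mm farther back than shut.
Start: joints at [1.508, 0.385, 0.008, 0, -1.194, -0.259], TCP at [197.639, 592.906, 231.312] pointing down, gripper open.
Joint ranges: [-3.14, 3.14], [-1.21, 2.06], [-1.07, 1.41], [-3.16, 2.05], [-2.99, -0.16], [-3.1, 3.1]. Speed limits (rad/s): [2.79, 2.79, 3.14, 3.14, 3.14, 3.14].

### API

Orientations are given as a unit quaternion [x, y, z, w].
In Python, from bench import arm gives the robot as it stands.
- The arm moves only by the shell command python3 -m creep 'ROWS'. ROWS is JSON, a list of rows, each a list of 3 entries, a list of its own where there are three numbers: the shift along the world's x, y, z in mm, then the turn, a rotation vector about the world's x, y, z in rad, then the gripper command: -1 is shut, 1 is fully open, values between are in proportion. In form: [[[dx, dy, dz], [wx, wy, wz], jaw], ...]. A call has 1 to 12 rows; each row is the pose to reach, as a shift and turn from the pose commanded when the call began; what a row does not reach only later rows make up. A row lasts 1/12 s, in which the tool goes at most 41.7 mm and 7.16 degrees, less where a joint would pass 70% of its speed; a pose out of reach is approached as far as the arm can. A call with a gripper value outside its range is refused whole. The fingers move at their own pace and stop on an object; the grip force is fixed at half the most. Time passes only in rows, so rows that repeat a pose let the fingers close. It gives the time, the measured TCP pose, the force and the opening at its end, in the units of the state.
- arm.read_state(): the state, without advancing time (a new reading comes with each control period).
- arm.get_image(name): name is "scene" or "side" or "wrist"; returns (picture, depth): 400x640x3 uint8, red, green, blue; 400x640 float32, mm along the optical axis (not along the pixel's ray), 0 where there is no reading.
- arm.camera_params(name): a dict with "camera_matrix" (3x3 intrinsics, pixels), "k1" (the pictures are not rectified: a ray, as slopes to the right and down, at radius r is drawn at 1 + k1 r^2 times it, then the intrinsics apply), "extrinsics" (4x4, takes a point from world to camera coordinates); the wrist camera has in their place "T_tool_cam" (4x4, takes a point from camera to tool coordinates, whose origin is the TCP and whose axes are the tool frame's). Camera axes: x right, y down, z forward; pixel columns grow to the right and rows downward; lengths in mm; the calibration is good to about 2 mm. A picture is of the moment at which its call begins: read the wrist's pose just before it. camera_params takes no time and is no camera call.
- arm.job_done(): hands the job in, once; it reports no verdict.
The state is a dict: "clock": time; "joints": joint angles; "joint_vel": joint speeds; "joint_efforts": joint torques, N m; "position": TCP position; "ee_rot": TCP orientation; "contact_force": force on the tool from outside, world axes, zero at the start; "wrist_torque": the same for the moment, N m; "gripper_width": finger opening in mm.
Only numpy, scipy, OpenCV 4.12 (cv2) and the standard library are available. Lean on these libraries where they do the work, as an engineer would, in place of code of your own. Each camera call takes 0.05 s, during which the arm holds its last target.

### The job

A small sample tube has slid to the bottom of a well of the deep tube rack. Take the sprung tongs from their holder, squeeze them gently on the tube's cap to lift it out (the gripper's own fingers must not touch the tube, and it must not be crushed), press it fully home in a free slot of the low rack so that its cap sits down on the rack, and stand the tongs back in their holder. Leave everything else where it is.

Things in the scene. Friction and masses are not known exactly. Their poses are not given: they have to be found in the camera images.
- tongs: U-shaped spring-steel tongs, 128 mm long, 70 g, standing bow up in the holder on their jaw tips. Origin: midway between the jaw tips, at their lower end; z up to the bow, y the direction in which the jaws open and close. Each jaw is a shallow V, 14 mm wide (x), 12 mm tall, that fits round a cap. Free, the jaws are 22 mm apart inside, 28 mm over the outsides
- tongs_grip (a point): on the tongs' axis, 80 mm above the jaw tips, the tongs' axes: middle of the ribbed finger rests on the outside of both arms, 14 mm wide (x), 40 mm tall, 26 mm over both (y) when free. Arms flex about a point 38 mm above, so jaws move 3.1 times as far as the rests. They start to close at 6 N, are 15 mm apart at 23.5 mm over the rests (9 N), shut at 20.5 mm (13 N), and spring open
- holder: upright rectangular steel holder, open at the top, on a base plate 66 x 80 mm; inside 22 mm (x) by 36 mm (y), floor 7 mm and rim 57 mm above the desk. Fixed. Origin: centre of the underside; z up. The tongs stand in it upright, their y along the holder's y
- small_tube: small capped sample tube, 44 mm tall, 20 g: shaft 12 mm in diameter, foot tapered to 8 mm over the lowest 8 mm; from z = 28 to 44 mm a cap 15 mm in diameter, its top edge bevelled 1.5 mm. Origin: centre of its foot; z up. Stands upright in a well of the deep rack, up to 3 mm off its centre in x and y. Thin plastic: crushed by more than 30 N of the tongs
- deep_rack: white block 56 x 156 x 88 mm with three round wells 31 mm across and 80 mm deep in a row along its y at -50, 0 and 50 mm (floors 8 mm above the desk). Fixed. Origin: centre of the underside; z up. Two wells hold full-size tubes, the third the small tube
- low_rack: aluminium block 60 x 136 x 42 mm with three slots in a row along its y, at -40, 0 and 40 mm. Fixed. Origin: centre of the underside; z up. The slot at +40 mm is taken by a like tube, part of the rack, that shows how a tube sits when home: cap down on the rack's top
- low_rack_hole0 (a point): centre of a free slot at the rack's top (42 mm above the desk), the rack's axes. Slot 14 mm square, 28 mm deep; at its +x side (x = +7 mm) hangs a steel leaf spring that slopes down and in to x = +3 mm, 14 mm below the top. It pushes the tube to the -x wall and grips it by friction where it is let go: 7 to 18 N push it down. Home: cap on the rack, foot on the floor, axis at x = -1 mm
- low_rack_hole1 (a point): the other free slot, alike, in the middle of the rack
- big_tube0: full-size capped tube: 28 mm in diameter, cap 33 mm, 112 mm tall, standing in a well of the deep rack and 32 mm out of it; origin: centre of the foot
- big_tube1: the other full-size tube, alike
- steel_bowl: steel bowl, 84 mm across and 40 mm high, on the desk; origin: centre of the underside
- rub_bottle: pump bottle of hand rub, 56 mm in diameter, 161 mm tall, on the desk; origin: centre of the underside
Mind the look-alikes: they are no part of the job. Of the things that look like the tongs, the smaller one is meant.

How it is judged:
By the outcome, as a careful person would: the job done as asked, in the order asked, and still so for the second after the job is handed in, with the robot touching nothing.
It also fails if it takes over 72 s, if anything falls off the work surface, if the arm or the gripper's body presses on something with over 40 N, if the wrist force passes 120 N, or if a joint passes its speed limit or range.

## Working session

There is one attempt and no reset: what is moved stays moved. The work goes in short steps, Python scripts to look and compute and a shell command to move; the robot and the scene stay as the last step left them, time stands still between calls to the robot, and variables do not carry over. Pictures are saved under pics/ and viewed, and the job is handed in when it is done.

```bash
ls; mkdir -p pics; cat > h.py <<'E'
import numpy as np, cv2
from scipy.spatial.transform import Rotation as R
from bench import arm
E
python3 - <<'E'
from h import *
s=arm.read_state(); print(s, arm.hold_point_z)
for n in ["scene","side","wrist"]:
    p,d=arm.get_image(n); np.savez(f"pics/{n}0.npz",p=p,d=d); cv2.imwrite(f"pics/{n}0.png",p[:,:,::-1])
    print(arm.camera_params(n))
E
```

```text
pics
{'clock': 0.0, 'joints': array([ 1.50759509e+00,  3.85595073e-01,  6.63274334e-03, -5.02118504e-04,
       -1.19402741e+00, -2.58586350e-01]), 'joint_vel': array([-0.00178692, -0.00028012, -0.00075162, -0.00070216, -0.00028777,
        0.00116442]), 'joint_efforts': array([-8.42483178e-05, -3.92286372e+01,  1.88398951e+01,  4.18624967e+00,
       -4.71959080e-03, -3.64943617e-06]), 'position': array([197.46857284, 592.36582408, 230.20059504]), 'ee_rot': array([ 0.41400834, -0.57318595,  0.57417492, -0.41276884]), 'contact_force': array([ 1.07358202, -0.73391971,  1.61900444]), 'wrist_torque': array([ 0.05930209, -0.02763093,  0.0143719 ]), 'gripper_width': 85.2397071568793} 18.700000000000003
{'camera_matrix': array([[467.23548704,   0.        , 322.58272109],
       [  0.        , 467.23548704, 203.58748444],
       [  0.        ,   0.        ,   1.        ]]), 'k1': -0.0982913288876053, 'extrinsics': array([[-2.85865457e-01,  9.58237639e-01, -7.84648986e-03,
         1.94871607e+02],
       [ 6.91129548e-01,  2.00494881e-01, -6.94364278e-01,
        -3.28330237e+02],
       [-
[... 577 characters left out ...]
9193580e-01, -5.27804243e-01,
         7.26694718e+02],
       [ 0.00000000e+00,  0.00000000e+00,  0.00000000e+00,
         1.00000000e+00]])}
{'camera_matrix': array([[326.71323692,   0.        , 326.04960236],
       [  0.        , 326.71323692, 195.30128388],
       [  0.        ,   0.        ,   1.        ]]), 'k1': -0.015559086345752357, 'T_tool_cam': array([[ 9.99999896e-01,  3.90323745e-04,  2.35139669e-04,
         4.36930573e-01],
       [-9.48654395e-05, -3.26388075e-01,  9.45235852e-01,
        -1.44221791e+02],
       [ 4.45694782e-04, -9.45235776e-01, -3.26388004e-01,
         8.28495675e+01],
       [ 0.00000000e+00,  0.00000000e+00,  0.00000000e+00,
         1.00000000e+00]])}
```

View images.

View pics/scene0.png

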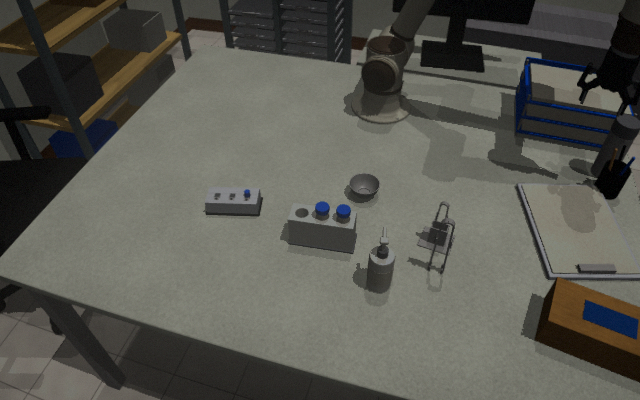

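View pics/side0.png

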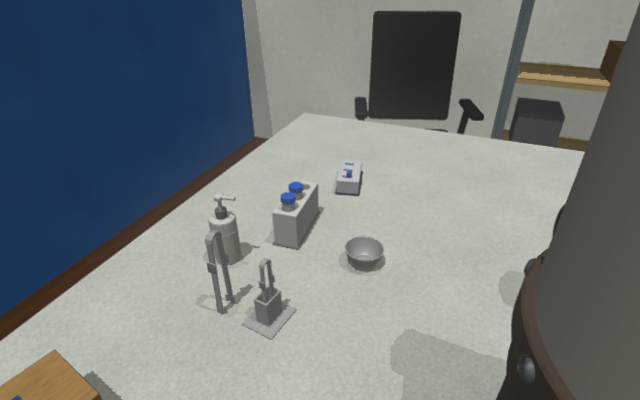

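View pics/wrist0.png

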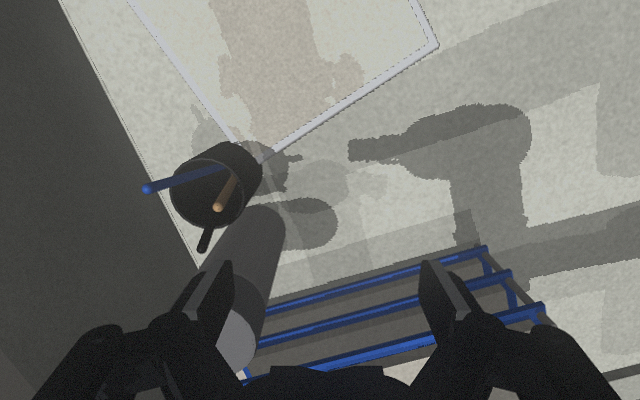

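```bash
python3 - <<'E'
from h import *
s=arm.read_state(); print(R.from_quat(s['ee_rot']).as_matrix().round(3))
E
```

```text
[[-0.316 -0.     0.949]
 [-0.949 -0.002 -0.316]
 [ 0.002 -1.     0.   ]]
```

```bash
cat > h.py <<'E'
import numpy as np, cv2
from scipy.spatial.transform import Rotation as R
from bench import arm
def undist(cp,uv):
    K=np.array(cp["camera_matrix"]); D=np.array([cp["k1"],0,0,0,0.])
    return cv2.undistortPoints(np.array(uv,float).reshape(-1,1,2),K,D).reshape(-1,2)
def extr(name,cp,s=None):
    if name!="wrist": return np.array(cp["extrinsics"])
    T=np.eye(4);T[:3,:3]=R.from_quat(s['ee_rot']).as_matrix();T[:3,3]=s['position']
    return np.linalg.inv(T@np.array(cp["T_tool_cam"]))
def ray(name,uv,E,cp=None):
    cp=cp or arm.camera_params(name)
    n=undist(cp,uv); d=np.c_[n,np.ones(len(n))]@E[:3,:3]; o=-E[:3,:3].T@E[:3,3]
    return o,d
def onplane(name,uv,z,E):
    o,d=ray(name,uv,E); return o+d*((z-o[2])/d[:,2:3])
def proj(name,P,E):
    cp=arm.camera_params(name); K=np.array(cp["camera_matrix"]);D=np.array([cp["k1"],0,0,0,0.])
    return cv2.projectPoints(np.array(P,float).reshape(-1,1,3),cv2.Rodrigues(E[:3,:3])[0],E[:3,3],K,D)[0].reshape(-1,2)
def bydepth(name,uv,d,E):
    o,r=ray(name,uv,E); return o+r*np.array([d[int(round(v)),int(round(u))] for u,v in uv])[:,None]
def shot(name,tag):
    s=arm.read_state(); p,d=arm.get_image(name); E=extr(name,arm.camera_params(name),s)
    np.savez(f"pics/{tag}.npz",p=p,d=d,E=E); cv2.imwrite(f"pics/{tag}.png",p[:,:,::-1]); return p,d,E,s
E
python3 - <<'E'
import cv2
a=cv2.imread('pics/scene0.png'); cv2.imwrite('pics/sc_c.png',cv2.resize(a[170:300,190:470],None,fx=2.8,fy=2.8,interpolation=cv2.INTER_CUBIC))
a=cv2.imread('pics/side0.png'); cv2.imwrite('pics/sd_c.png',cv2.resize(a[150:340,190:400],None,fx=3,fy=3,interpolation=cv2.INTER_CUBIC))
E
```

```text
(no output)
```

View pics/sc_c.png

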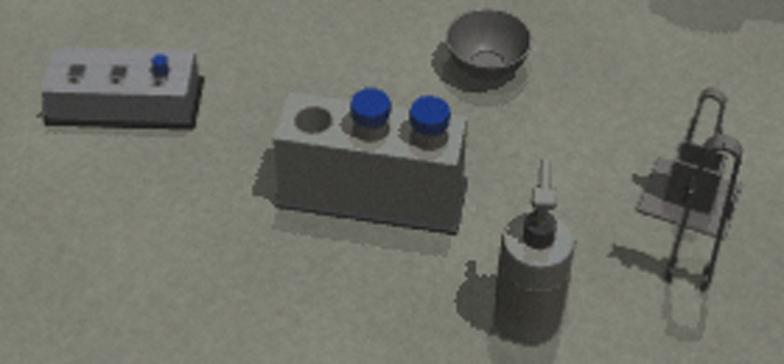

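View pics/sd_c.png

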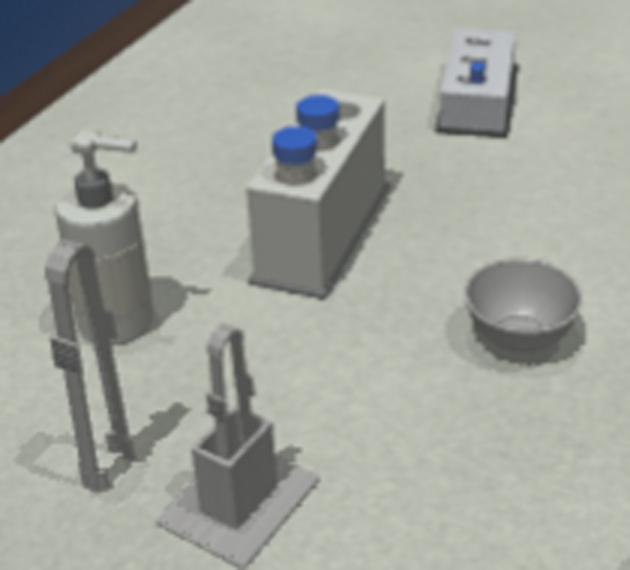

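```bash
python3 - <<'E'
from h import *
for n in ['scene','side']:
    z=np.load(f'pics/{n}0.npz'); d=z['d'];E=extr(n,arm.camera_params(n))
    o=(190,170,2.8) if n=='scene' else (190,150,3)
    pts={'scene':dict(bow=(712,93),bigbow=(728,145),holder=(700,175),h0=(76,72),h1=(118,73),mate=(160,60),lrTL=(57,50),lrTR=(195,52),lrBL=(44,92),lrBR=(196,94),well=(314,119),b0=(370,98),b1=(430,107),drTL=(288,97),drBL=(278,137),drBR=(465,157),bottle=(540,225)),
     'side':dict(bow=(225,332),lr=(478,42),mate=(477,66),b0=(318,104),b1=(294,137),bigbow=(75,250),rimA=(195,450),rimB=(232,463),rimC=(272,425),plL=(160,520),plB=(243,565),plR=(318,480),r1=(212,405),r2=(247,388),h1s=(478,42))}[n]
    for k,(u,v) in pts.items():
        uv=[(u/o[2]+o[0],v/o[2]+o[1])]
        print(n,k,np.round(uv[0]),bydepth(n,uv,d,E).round(0))
E
```

```text
scene bow [444. 203.] [[534. 249. 132.]]
scene bigbow [450. 222.] [[626. 264. 172.]]
scene holder [440. 232.] [[553. 255.  52.]]
scene h0 [217. 196.] [[ 572. -323.   33.]]
scene h1 [232. 196.] [[ 559. -286.   30.]]
scene mate [247. 191.] [[ 556. -241.   56.]]
scene lrTL [210. 188.] [[ 557. -349.   41.]]
scene lrTR [260. 189.] [[ 483. -242.   -2.]]
scene lrBL [206. 203.] [[ 610. -337.   40.]]
scene lrBR [260. 204.] [[ 543. -216.    5.]]
scene well [302. 212.] [[601. -75.  72.]]
scene b0 [322. 205.] [[606. -23. 119.]]
scene b1 [344. 208.] [[604.  28. 121.]]
scene drTL [293. 205.] [[ 593. -101.   85.]]
scene drBL [289. 219.] [[641. -93.  86.]]
scene drBR [356. 226.] [[542.  48.  -3.]]
scene bottle [383. 250.] [[707. 140. 130.]]
side bow [265. 261.] [[534. 252. 135.]]
side lr [349. 164.] [[ 583. -329.   34.]]
side mate [349. 172.] [[ 552. -234.   59.]]
side b0 [296. 185.] [[608. -21. 120.]]
side b1 [288. 196.] [[604.  29. 119.]]
side bigbow [215. 233.] [[619. 262. 174.]]
side rimA [255. 300.] [[550. 272.  57.]]
side rimB [267. 304.] [[525. 273.  57.]]
side rimC [281. 292.] [[547. 188.   1.]]
side plL [243. 323.] [[572. 286.   2.]]
side plB [271. 338.] [[511. 294.   0.]]
side plR [296. 310.] [[499. 218.  -1.]]
side r1 [261. 285.] [[540. 263.  88.]]
side r2 [272. 279.] [[530. 242.  86.]]
side h1s [349. 164.] [[ 583. -329.   34.]]
```

Candidates for "tongs": A) the one standing in the holder, scene (444,203) / side (265,261), bow at z≈134; B) the one free on the desk, scene (450,222) / side (215,233), bow at z≈173. The target is A, which is smaller and in the holder. Tube candidates: the blue cap at scene (247,191) is the low-rack fixture and the two big caps are full-size tubes, so the target is in the dark well at scene (302,212). Next I'll move in for the close look.

```bash
python3 -m creep '[[[337,-342,0],[0,0,0.2],1],[[337,-342,0],[0,0,0.2],1],[[337,-342,0],[0,0,0.2],1],[[337,-342,0],[0,0,0.2],1],[[337,-342,0],[0,0,0.2],1],[[337,-342,0],[0,0,0.2],1],[[337,-342,0],[0,0,0.2],1],[[337,-342,0],[0,0,0.2],1],[[337,-342,0],[0,0,0.2],1],[[337,-342,0],[0,0,0.2],1],[[337,-342,0],[0,0,0.2],1],[[337,-342,0],[0,0,0.2],1]]'
python3 -m creep '[[[0,0,0],[0,0,0],1],[[0,0,0],[0,0,0],1]]'
python3 - <<'E'
from h import *
shot('wrist','w1'); s=arm.read_state(); print(s['clock'],s['position'],R.from_quat(s['ee_rot']).as_matrix().round(3))
E
```

```text
clock: 1.15
position: [536.7, 247.7, 230.9]
ee_rot: [0.468, -0.53, 0.53, -0.468]
contact_force: [-0.1, 0.9, 0.6]
gripper_width: 85.4
clock: 1.32
position: [535.1, 249.6, 230.6]
ee_rot: [-0.468, 0.53, -0.53, 0.467]
contact_force: [-0.1, 0.2, 0.2]
gripper_width: 85.3
1.3667 [534.55684177 250.50769859 230.82906201] [[-0.123 -0.001  0.992]
 [-0.992 -0.    -0.123]
 [ 0.    -1.    -0.001]]
```

View pics/w1.png

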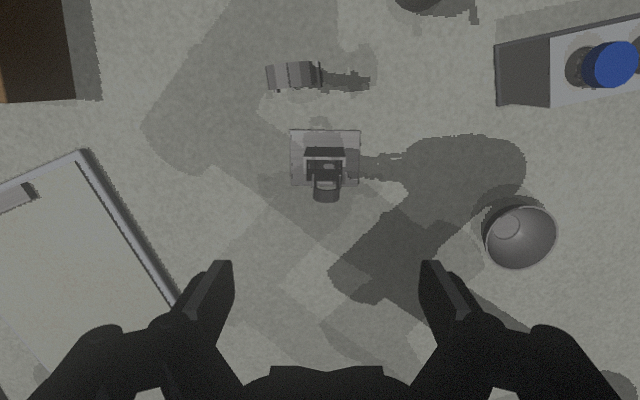

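```bash
python3 - <<'E'
import cv2
a=cv2.imread('pics/w1.png'); cv2.imwrite('pics/w1c.png',cv2.resize(a[115:215,275:380],None,fx=6,fy=6,interpolation=cv2.INTER_CUBIC))
E
```

```text
(no output)
```

View pics/w1c.png

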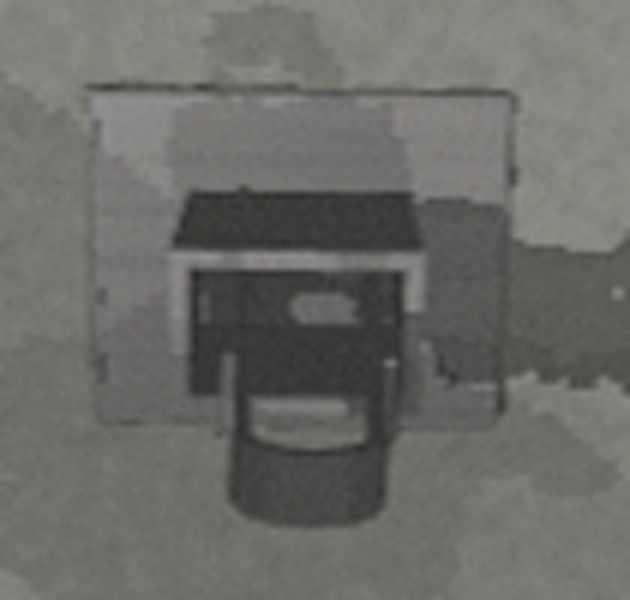

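```bash
python3 - <<'E'
from h import *
z=np.load('pics/w1.npz');E=z['E'];d=z['d']
f=lambda u,v:(275+u/6-.4,115+v/6-.4)
P=onplane('wrist',[f(90,88),f(515,93),f(503,430),f(98,423)],4,E);print('plate',P.round(1),P.mean(0),np.linalg.norm(np.diff(P,axis=0),axis=1))
v=(P[0]-P[1]+P[3]-P[2]);print('yaw plate y', np.arctan2(v[1],v[0]))
Q=onplane('wrist',[f(170,250),f(424,250),f(190,270),f(403,270)],57,E);print('rim',Q.round(1))
print('bow',onplane('wrist',[f(232,450),f(387,450)],125,E).round(1))
uv=[f(310,490),f(310,470),f(310,510),f(250,490),f(370,490),f(185,300),f(300,258)];print(bydepth('wrist',uv,d,E).round(1))
E
```

```text
plate [[572.9 285.8   4. ]
 [562.1 206.9   4. ]
 [496.4 215.3   4. ]
 [507.8 294.7   4. ]] [534.82890542 250.68500043   4.        ] [79.59931828 66.19826626 80.27263264]
yaw plate y 1.4315116857225623
rim [[551.5 270.3  57. ]
 [546.3 228.8  57. ]
 [547.8 267.5  57. ]
 [543.4 232.6  57. ]]
bow [[537.6 259.4 125. ]
 [535.1 238.8 125. ]]
[[535.1 249.2 137.6]
 [537.8 248.9 137.7]
 [532.3 249.5 137.3]
 [534.9 257.1 134.3]
 [532.7 241.6 133.6]
 [543.4 268.8  59.2]
 [547.8 249.2  58.1]]
```

```bash
python3 -m creep '[[[0.5,-0.7,-20],[0,0,-0.016],0.2],[[0.5,-0.7,-40],[0,0,-0.016],0.2],[[0.5,-0.7,-65],[0,0,-0.016],0.2],[[0.5,-0.7,-90],[0,0,-0.016],0.2],[[0.5,-0.7,-115],[0,0,-0.016],0.2],[[0.5,-0.7,-130],[0,0,-0.016],0.2],[[0.5,-0.7,-140],[0,0,-0.016],0.2],[[0.5,-0.7,-148],[0,0,-0.016],0.2],[[0.5,-0.7,-155],[0,0,-0.016],0.2],[[0.5,-0.7,-160],[0,0,-0.016],0.2],[[0.5,-0.7,-160],[0,0,-0.016],0.2],[[0.5,-0.7,-160],[0,0,-0.016],0.2]]'
python3 - <<'E'
from h import *
shot('wrist','w2'); s=arm.read_state(); print(s['clock'],s['position'],s['contact_force'],s['gripper_width'])
E
```

```text
clock: 2.37
position: [535.4, 250.5, 71.8]
ee_rot: [0.464, -0.533, 0.533, -0.465]
contact_force: [-0.3, -0.4, -0.4]
gripper_width: 51.5
2.4167 [535.58361435 250.54170476  72.0759093 ] [-1.72247076  0.16982187  0.6935833 ] 51.37738927937714
```

View pics/w2.png

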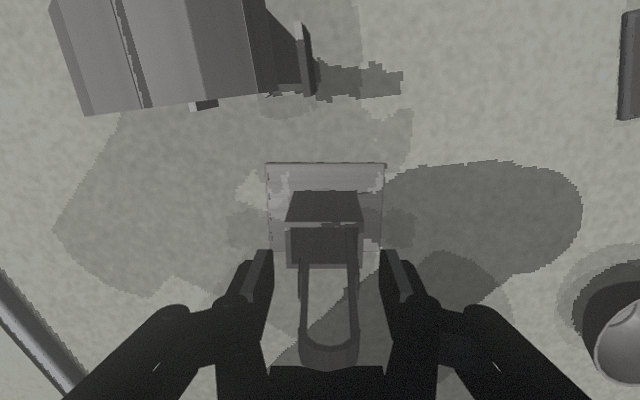

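The tongs' bow is at (328,350), midway between the fingers at (258,290) and (395,290). I'll close gently.

```bash
python3 -m creep '[[[0,0,0],[0,0,0],-0.2],[[0,0,0],[0,0,0],-0.35],[[0,0,0],[0,0,0],-0.4],[[0,0,0],[0,0,0],-0.4],[[0,0,0],[0,0,0],-0.43],[[0,0,0],[0,0,0],-0.43],[[0,0,0],[0,0,0],-0.43],[[0,0,0],[0,0,0],-0.43]]'
python3 - <<'E'
from h import *
shot('wrist','w3'); s=arm.read_state(); print(s['clock'],s['position'],s['contact_force'],s['gripper_width'])
E
```

```text
clock: 3.08
position: [535.5, 250.6, 71.8]
ee_rot: [0.464, -0.533, 0.533, -0.465]
contact_force: [-0.5, 1.6, 2.2]
gripper_width: 24.5
3.1333 [535.57911305 250.57698901  71.77171209] [-0.26946535  1.5685589   4.2310175 ] 24.26335793228858
```

View pics/w3.png

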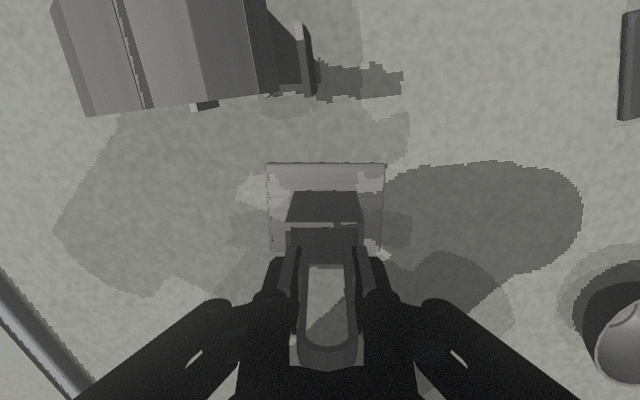

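```bash
python3 -m creep '[[[0,0,10],[0,0,0],-0.43],[[0,0,25],[0,0,0],-0.43],[[0,0,45],[0,0,0],-0.43],[[0,0,70],[0,0,0],-0.43],[[0,0,100],[0,0,0],-0.43],[[0,0,130],[0,0,0],-0.43],[[0,0,160],[0,0,0],-0.43],[[0,0,170],[0,0,0],-0.43],[[0,0,170],[0,0,0],-0.43]]'
python3 - <<'E'
from h import *
shot('wrist','w4');shot('side','s4'); s=arm.read_state(); print(s['clock'],s['position'],s['contact_force'],s['gripper_width'],s['joints'])
a=cv2.imread('pics/s4.png'); b=cv2.imread('pics/w4.png')
cv2.imwrite('pics/v4.png',np.hstack([cv2.resize(a[100:340,180:400],(400,436)),cv2.resize(b[180:400,220:440],(400,436))]))
E
```

```text
clock: 3.88
position: [535.9, 250.4, 244.6]
ee_rot: [0.462, -0.533, 0.533, -0.466]
contact_force: [0.8, 0.5, -0.8]
gripper_width: 24.4
3.9833 [534.09740314 249.60423223 240.00442319] [-0.23168791  0.29304836 -0.88692167] 24.675097386838463 [ 7.11098481e-01  3.20031333e-01 -6.63242202e-02 -1.17348895e-03
 -1.18708978e+00  7.21727026e-01]
```

View pics/v4.png

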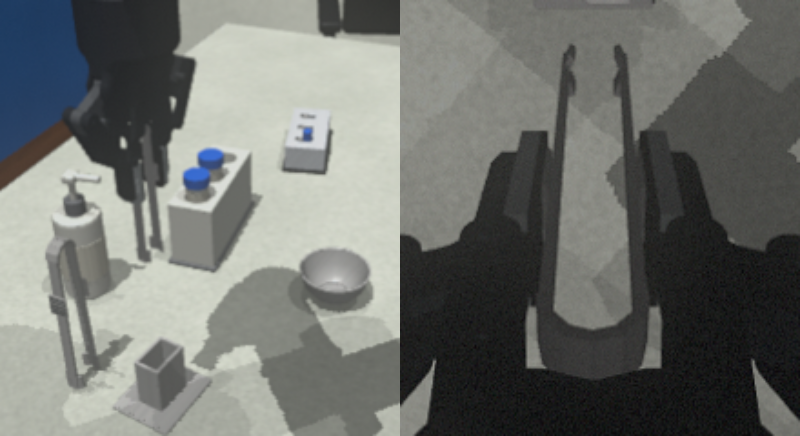

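```bash
python3 -m creep '[[[20,-50,5],[0,0,-1.43],-0.43],[[40,-100,5],[0,0,-1.43],-0.43],[[60,-150,5],[0,0,-1.43],-0.43],[[70,-200,5],[0,0,-1.43],-0.43],[[73,-240,5],[0,0,-1.43],-0.43],[[73,-241,5],[0,0,-1.43],-0.43],[[73,-241,5],[0,0,-1.43],-0.43],[[73,-241,5],[0,0,-1.43],-0.43],[[73,-241,5],[0,0,-1.43],-0.43],[[73,-241,5],[0,0,-1.43],-0.43],[[73,-241,5],[0,0,-1.43],-0.43],[[73,-241,5],[0,0,-1.43],-0.43]]'
python3 -m creep '[[[0,0,0],[0,0,0],-0.43],[[0,0,0],[0,0,0],-0.43],[[0,0,0],[0,0,0],-0.43]]'
python3 - <<'E'
from h import *
shot('wrist','w5'); s=arm.read_state(); print(s['clock'],s['position'],R.from_quat(s['ee_rot']).as_matrix().round(3),s['gripper_width'],s['joints'])
E
```

```text
clock: 4.98
position: [606.6, 8.8, 243.0]
ee_rot: [0.001, -0.707, 0.707, 0.003]
contact_force: [-0.7, 0.1, -1.2]
gripper_width: 24.4
clock: 5.23
position: [607.5, 9.1, 244.7]
ee_rot: [0.003, -0.707, 0.707, -0.0]
contact_force: [-0.4, -0.0, -0.3]
gripper_width: 24.5
5.2833 [607.69111745   9.16245914 245.16711477] [[-1.    -0.002  0.004]
 [-0.004 -0.    -1.   ]
 [ 0.002 -1.     0.   ]] 24.421027947990314 [ 2.81041148e-01  3.47526959e-01 -1.30894036e-02 -2.01406737e-04
 -1.21238813e+00 -2.76949957e-01]
```

View pics/w5.png

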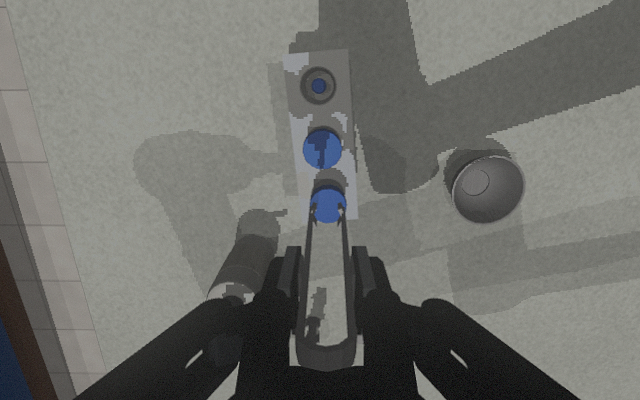

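The well at (318,86) holds the small blue cap, with the big caps at (322,148) and (328,205).

```bash
python3 - <<'E'
from h import *
z=np.load('pics/w5.npz');E=z['E'];p=z['p']
hsv=cv2.cvtColor(p,cv2.COLOR_RGB2HSV)
m=((hsv[...,0]>100)&(hsv[...,0]<130)&(hsv[...,1]>110)).astype(np.uint8)
n,l,st,c=cv2.connectedComponentsWithStats(m)
for i in range(1,n):
    if st[i,4]>30: print(st[i],c[i].round(1))
i=[i for i in range(1,n) if abs(c[i]-(319,86)).max()<6][0]
P=onplane('wrist',[c[i]],52,E)[0];print('cap',P.round(1),'d',2*np.sqrt(st[i,4]/np.pi)/ (326.7/(E[2,:3]@P+E[2,3])))
g=p[55:118,285:352]; cv2.imwrite('pics/w5c.png',cv2.resize(g[:,:,::-1],None,fx=9,fy=9,interpolation=cv2.INTER_CUBIC))
b=cv2.imread('pics/w5.png')[30:230,260:380];cv2.imwrite('pics/w5d.png',cv2.resize(b,None,fx=3,fy=3,interpolation=cv2.INTER_CUBIC))
E
```

```text
[312  79  13  13 118] [318.   85.3]
[ 303  131   39   38 1144] [322.  149.2]
[310 189  36  34 825] [327.5 204.7]
[   0  320   33   80 1118] [ 10.3 373.5]
cap [613.6 -72.8  52. ] d 11.980069126644446
```

View pics/w5c.png

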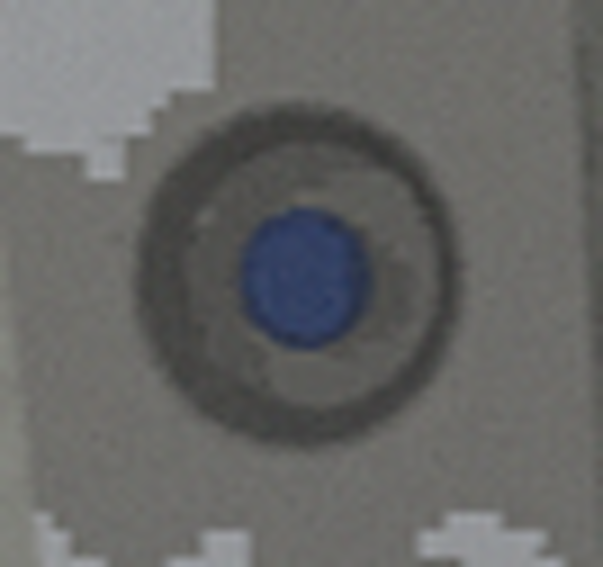

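View pics/w5d.png

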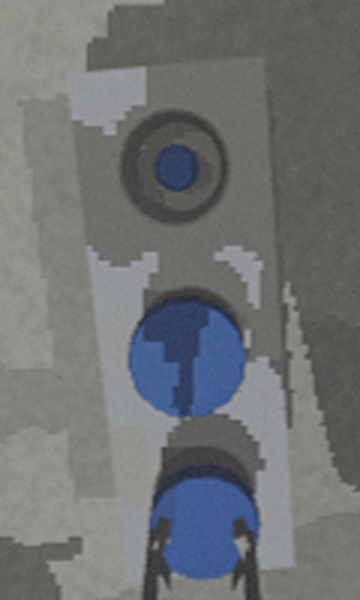

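```bash
python3 - <<'E'
from h import *
z=np.load('pics/w5.npz');E=z['E']
W=onplane('wrist',[(317.9,84.8),(285+140/9-.4,84.8),(285+460/9-.4,84.8),(317.9,55+105/9-.4),(317.9,55+440/9-.4)],88,E);print('well',W.round(1))
C=onplane('wrist',[(260+u/3-.3,30+v/3-.3) for u,v in [(68,73),(265,57),(295,567)]],88,E);print(C.round(1),np.linalg.norm(C[1]-C[0]),np.linalg.norm(C[2]-C[1]))
v=C[2]-C[1];y=v/np.linalg.norm(v);x=np.array([y[1],-y[0],0]);print('y',y, 'well from corners', (C[0]+C[1])/2+28*y, C[1]-28*x*-1*(-1)+28*y)
B=onplane('wrist',[(322,149.2),(327.5,204.7)],120,E);print(B.round(1))
# jaw tips in tool frame
T=np.linalg.inv(E)
print('depth jaw', z['d'][210,310:345].round(0))
E
python3 - <<'E'
import cv2
b=cv2.imread('pics/w5.png')[190:270,280:370];cv2.imwrite('pics/w5e.png',cv2.resize(b,None,fx=8,fy=8,interpolation=cv2.INTER_CUBIC))
E
```

```text
well [[613.  -73.4  88. ]
 [628.5 -73.4  88. ]
 [597.5 -73.5  88. ]
 [613.  -88.6  88. ]
 [613.1 -57.7  88. ]]
[[ 643.1  -98.2   88. ]
 [ 587.4 -102.6   88. ]
 [ 573.3   53.3   88. ]] 55.90318702864058 156.57197696796666
y [-0.08995072  0.99594622  0.        ] well from corners [612.76662574 -72.53593741  88.        ] [557.01649631 -77.27027534  88.        ]
[[609.1 -22.8 120. ]
 [604.3  26.4 120. ]]
depth jaw [215. 214. 210. 210. 209. 211. 210. 286. 288. 288. 288. 288. 288. 286.
 287. 287. 288. 287. 287. 288. 288. 286. 286. 287. 288. 287. 288. 287.
 210. 211. 210. 209. 210. 214. 216.]
```

View pics/w5e.png

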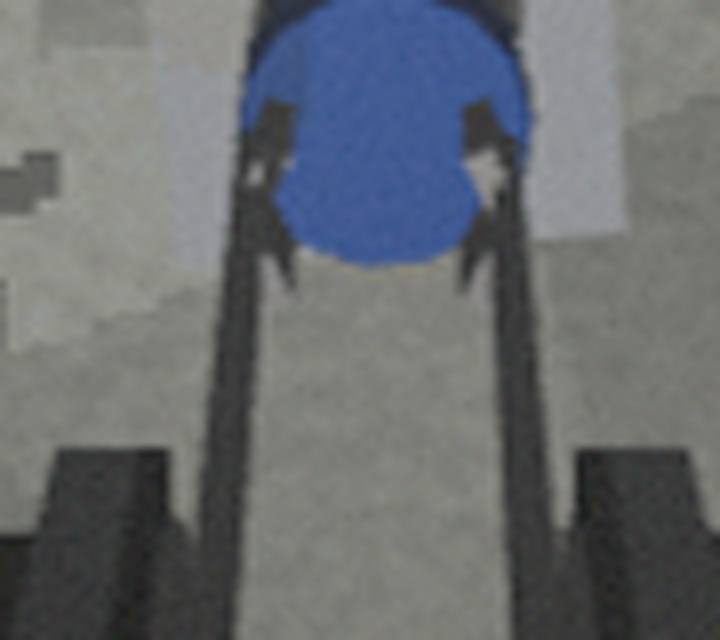

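```bash
python3 - <<'E'
from h import *
z=np.load('pics/w5.npz');d=z['d']
cp=arm.camera_params('wrist');T=np.array(cp['T_tool_cam'])
for u,v in [(295,100),(465,105),(295,290),(462,290),(262,130),(502,130)]:
    uv=(280+u/8-.4,190+v/8-.4);n=undist(cp,[uv])[0]
    dep=d[int(uv[1])-2:int(uv[1])+3,int(uv[0])-2:int(uv[0])+3]; dep=dep[dep<235]
    r=T[:3,:3]@np.r_[n,1]
    print(uv,np.round(dep.min() if len(dep) else 0,0),'at y=53:',(r*((53-T[1,3])/r[1])+T[:3,3]).round(1),'y=65',(r*((65-T[1,3])/r[1])+T[:3,3]).round(1))
E
```

```text
(316.475, 202.1) 217.0 at y=53: [-4.7 53.  11.5] y=65 [-5.1 65.   7. ]
(337.725, 202.725) 219.0 at y=53: [ 8.9 53.  11. ] y=65 [ 9.4 65.   6.6]
(316.475, 225.85) 213.0 at y=53: [-4.9 53.  -5.2] y=65 [ -5.3  65.  -10.7]
(337.35, 225.85) 213.0 at y=53: [ 8.9 53.  -5.2] y=65 [  9.4  65.  -10.7]
(312.35, 205.85) 211.0 at y=53: [-7.4 53.   8.9] y=65 [-7.9 65.   4.3]
(342.35, 205.85) 0.0 at y=53: [12.  53.   8.9] y=65 [12.6 65.   4.3]
```

```bash
python3 - <<'E'
from h import *
cp=arm.camera_params('wrist');print(cp['T_tool_cam'],cp['camera_matrix'],undist(cp,[(337.7,202.7)]))
E
```

```text
[[ 9.99999690e-01  2.09360495e-04  7.58537068e-04  1.27063870e+00]
 [-6.48901568e-04 -3.25883104e-01  9.45409848e-01 -1.44219612e+02]
 [ 4.45125888e-04 -9.45410048e-01 -3.25882867e-01  8.40709043e+01]
 [ 0.00000000e+00  0.00000000e+00  0.00000000e+00  1.00000000e+00]] [[326.71323692   0.         326.04960236]
 [  0.         326.71323692 195.30128388]
 [  0.           0.           1.        ]] [[0.03566039 0.02264653]]
```

```bash
python3 - <<'E'
from h import *
for n,k in [('wrist','T_tool_cam'),('scene','extrinsics')]:
    A=np.array([arm.camera_params(n)[k][:3,3] for _ in range(20)]);print(A[:4].round(3),A.std(0),A.mean(0))
print([arm.read_state()['position'].round(2) for _ in range(3)])
E
```

```text
[[   1.271 -144.22    84.071]
 [   1.271 -144.22    84.071]
 [   1.271 -144.22    84.071]
 [   1.271 -144.22    84.071]] [4.44089210e-16 0.00000000e+00 2.84217094e-14] [   1.2706387  -144.21961228   84.07090425]
[[ 194.872 -328.33  1567.527]
 [ 194.872 -328.33  1567.527]
 [ 194.872 -328.33  1567.527]
 [ 194.872 -328.33  1567.527]] [5.68434189e-14 5.68434189e-14 2.27373675e-13] [ 194.87160678 -328.3302366  1567.52712574]
[array([607.69,   9.16, 245.17]), array([607.69,   9.16, 245.17]), array([607.69,   9.16, 245.17])]
```

```bash
python3 -m creep '[[[7.6,-30,0],[0,0,0],-0.437],[[7.6,-60,0],[0,0,0],-0.437],[[7.6,-81.3,0],[0,0,0],-0.437],[[7.6,-81.3,0],[0,0,0],-0.437],[[7.6,-81.3,-25],[0,0,0],-0.437],[[7.6,-81.3,-50],[0,0,0],-0.437],[[7.6,-81.3,-70],[0,0,0],-0.437],[[7.6,-81.3,-78],[0,0,0],-0.437],[[7.6,-81.3,-80],[0,0,0],-0.437],[[7.6,-81.3,-80],[0,0,0],-0.437],[[7.6,-81.3,-80],[0,0,0],-0.437]]'
python3 - <<'E'
from h import *
shot('wrist','w6'); s=arm.read_state(); print(s['clock'],s['position'],R.from_quat(s['ee_rot']).as_matrix().round(3),s['gripper_width'])
b=cv2.imread('pics/w6.png')[140:300,260:400];cv2.imwrite('pics/w6c.png',cv2.resize(b,None,fx=5,fy=5,interpolation=cv2.INTER_CUBIC)[:600])
E
```

```text
clock: 6.2
position: [616.7, -71.9, 167.7]
ee_rot: [0.0, -0.707, 0.707, -0.002]
contact_force: [0.5, 0.4, 0.1]
gripper_width: 24.1
6.25 [616.78783737 -71.89091216 167.99359692] [[-1.     0.003  0.004]
 [-0.004 -0.    -1.   ]
 [-0.003 -1.     0.   ]] 23.92016250124914
```

View pics/w6c.png

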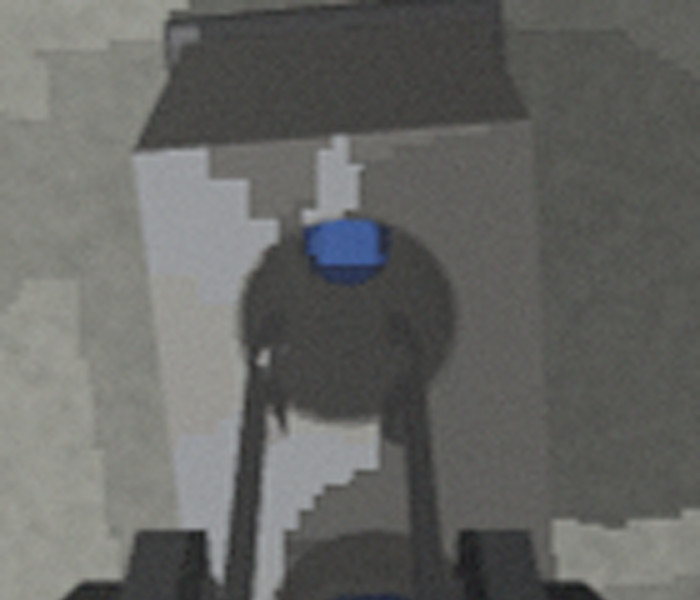

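```bash
python3 - <<'E'
from h import *
b=cv2.imread('pics/w6.png')[175:235,290:360]
b=np.clip(b.astype(float)*1.8,0,255).astype(np.uint8)
cv2.imwrite('pics/w6d.png',cv2.resize(b,None,fx=10,fy=10,interpolation=cv2.INTER_CUBIC)[:600])
E
```

```text
(no output)
```

View pics/w6d.png

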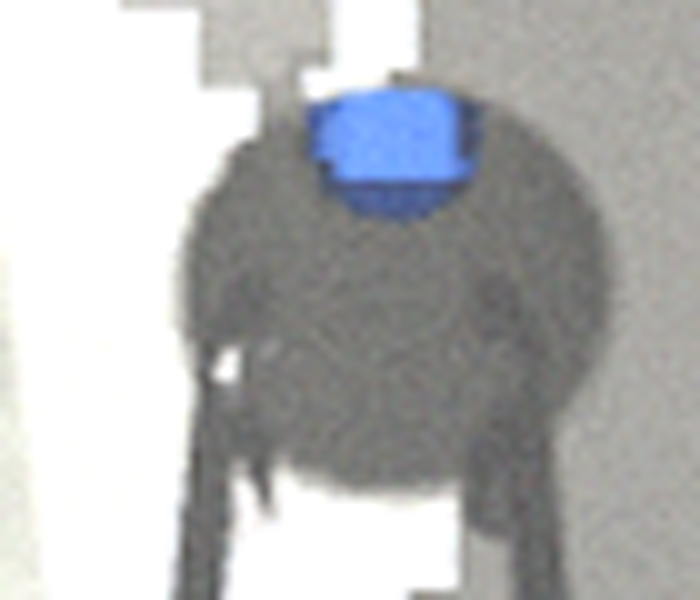

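```bash
python3 - <<'E'
from h import *
z=np.load('pics/w6.npz');E=z['E']
s=arm.read_state()
f=lambda u,v:(290+u/10-.45,175+v/10-.45)
print('TCP',s['position'])
zt=168-64.8
print('front ears', onplane('wrist',[f(268,275),f(475,280)],zt,E).round(1))
print('rear ears', onplane('wrist',[f(268,510),f(470,525)],zt+12,E).round(1))
print('well L R T B', onplane('wrist',[f(185,290),f(612,290),f(398,72),f(398,490)],88,E).round(1))
print('cap L R bottom', onplane('wrist',[f(322,150),f(472,150),f(395,218)],52,E).round(1))
E
```

```text
TCP [616.78783737 -71.89091216 167.99359692]
front ears [[622.1 -79.1 103.2]
 [608.  -78.8 103.2]]
rear ears [[621.8 -67.1 115.2]
 [608.5 -66.  115.2]]
well L R T B [[628.6 -72.3  88. ]
 [597.4 -72.5  88. ]
 [613.2 -89.   88. ]
 [612.9 -56.5  88. ]]
cap L R bottom [[619.1 -71.4  52. ]
 [606.6 -71.5  52. ]
 [613.  -65.5  52. ]]
```

```bash
python3 -m creep '[[[-2,0.3,-5],[0,0,0],-0.437],[[-2,0.3,-12],[0,0,0],-0.437],[[-2,0.3,-19],[0,0,0],-0.437],[[-2,0.3,-26],[0,0,0],-0.437],[[-2,0.3,-33],[0,0,0],-0.437],[[-2,0.3,-40],[0,0,0],-0.437],[[-2,0.3,-44],[0,0,0],-0.437],[[-2,0.3,-46],[0,0,0],-0.437]]'
python3 - <<'E'
from h import *
shot('wrist','w7'); s=arm.read_state(); print(s['clock'],s['position'],s['contact_force'])
b=cv2.imread('pics/w7.png')[160:260,270:390]
b=np.clip(b.astype(float)*1.8,0,255).astype(np.uint8)
cv2.imwrite('pics/w7c.png',cv2.resize(b,None,fx=6,fy=6,interpolation=cv2.INTER_CUBIC)[:600])
E
```

```text
clock: 6.92
position: [613.3, -71.8, 119.1]
ee_rot: [0.002, -0.707, 0.707, -0.0]
contact_force: [-0.6, 0.1, -1.3]
gripper_width: 24.0
6.9667 [613.32709757 -71.83920793 119.1448455 ] [-0.20110904 -0.37474308 -0.0097702 ]
```

View pics/w7c.png

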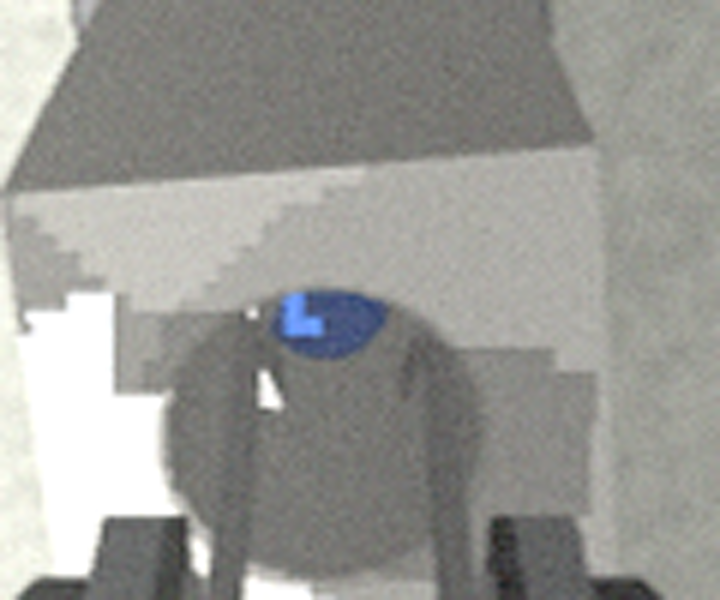

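```bash
python3 -m creep '[[[1.6,0,0],[0,0,0],-0.437],[[1.6,0,0],[0,0,0],-0.437],[[1.6,0,-3],[0,0,0],-0.437],[[1.6,0,-6],[0,0,0],-0.437],[[1.6,0,-9],[0,0,0],-0.437],[[1.6,0,-12],[0,0,0],-0.437],[[1.6,0,-14],[0,0,0],-0.437],[[1.6,0,-14],[0,0,0],-0.437]]'
python3 - <<'E'
from h import *
shot('wrist','w8'); s=arm.read_state(); print(s['clock'],s['position'],s['contact_force'])
b=cv2.imread('pics/w8.png')[160:260,270:390]
b=np.clip(b.astype(float)*1.8,0,255).astype(np.uint8)
cv2.imwrite('pics/w8c.png',cv2.resize(b,None,fx=6,fy=6,interpolation=cv2.INTER_CUBIC)[:600])
E
```

```text
clock: 7.63
position: [614.9, -71.8, 105.6]
ee_rot: [0.002, -0.707, 0.707, -0.001]
contact_force: [0.2, -0.3, 0.6]
gripper_width: 24.2
7.6833 [615.14371012 -71.80407935 105.92384085] [-0.2036609  -0.38135075 -0.07823026]
```

View pics/w8c.png

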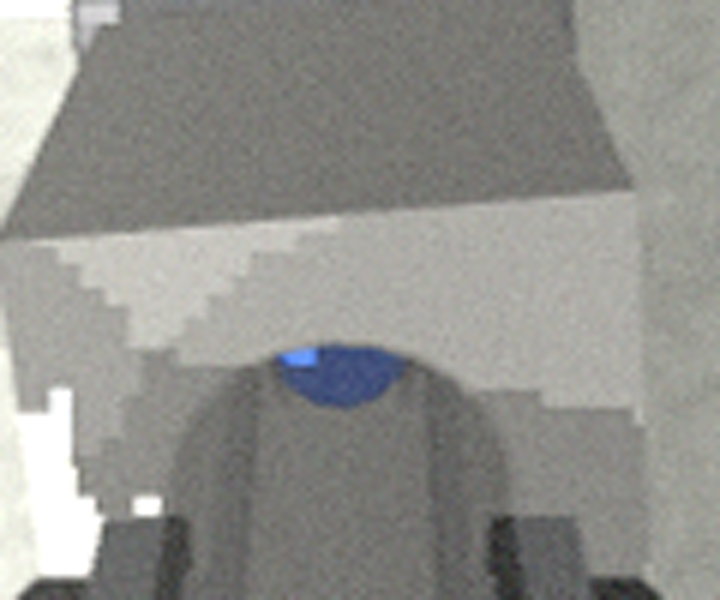

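```bash
python3 -m creep '[[[0,0,-1.5],[0,0,0],-0.437],[[0,0,-1.5],[0,0,0],-0.45],[[0,0,-1.5],[0,0,0],-0.45],[[0,0,-1.5],[0,0,0],-0.46],[[0,0,-1.5],[0,0,0],-0.46],[[0,0,-1.5],[0,0,0],-0.46]]'
python3 -m creep '[[[0,0,0],[0,0,0],-0.47],[[0,0,0],[0,0,0],-0.47],[[0,0,0],[0,0,0],-0.47]]'
python3 -m creep '[[[0,0,0],[0,0,0],-0.48],[[0,0,0],[0,0,0],-0.48],[[0,0,0],[0,0,0],-0.48]]'
python3 -c "
from h import *
print(arm.read_state()['gripper_width'],arm.read_state()['contact_force'],arm.read_state()['clock'])"
```

```text
clock: 8.18
position: [615.4, -71.8, 104.9]
ee_rot: [-0.001, 0.707, -0.707, 0.001]
contact_force: [0.4, -0.1, -1.0]
gripper_width: 23.6
clock: 8.43
position: [615.4, -71.8, 104.9]
ee_rot: [0.001, -0.707, 0.707, -0.001]
contact_force: [0.4, -0.8, -0.7]
gripper_width: 22.8
clock: 8.68
position: [615.4, -71.8, 104.9]
ee_rot: [0.001, -0.707, 0.707, -0.001]
contact_force: [0.2, -0.7, -0.0]
gripper_width: 22.5
22.510987610444513 [ 0.17706103 -0.70715511 -0.01524538] 8.6833
```

```bash
python3 -m creep '[[[0,0,0],[0,0,0],-0.49],[[0,0,0],[0,0,0],-0.49],[[0,0,0],[0,0,0],-0.49],[[0,0,0],[0,0,0],-0.49]]'
python3 -m creep '[[[0,0,4],[0,0,0],-0.49],[[0,0,10],[0,0,0],-0.49],[[0,0,18],[0,0,0],-0.49],[[0,0,25],[0,0,0],-0.49],[[0,0,25],[0,0,0],-0.49]]'
python3 - <<'E'
from h import *
shot('wrist','w9'); s=arm.read_state(); print(s['clock'],s['position'],s['contact_force'],s['gripper_width'])
b=cv2.imread('pics/w9.png')[160:280,260:400]
b=np.clip(b.astype(float)*1.8,0,255).astype(np.uint8)
cv2.imwrite('pics/w9c.png',cv2.resize(b,None,fx=5,fy=5,interpolation=cv2.INTER_CUBIC)[:600])
E
```

```text
clock: 9.02
position: [615.4, -71.8, 104.9]
ee_rot: [0.001, -0.707, 0.707, -0.001]
contact_force: [0.5, -0.3, 0.4]
gripper_width: 22.5
clock: 9.43
position: [616.7, -71.8, 132.3]
ee_rot: [-0.0, -0.707, 0.707, -0.003]
contact_force: [0.9, 1.0, -1.6]
gripper_width: 22.3
9.4833 [616.17317513 -71.72035991 131.35093241] [-0.23731228  0.64967906 -1.42991298] 22.546334087910324
```

View pics/w9c.png

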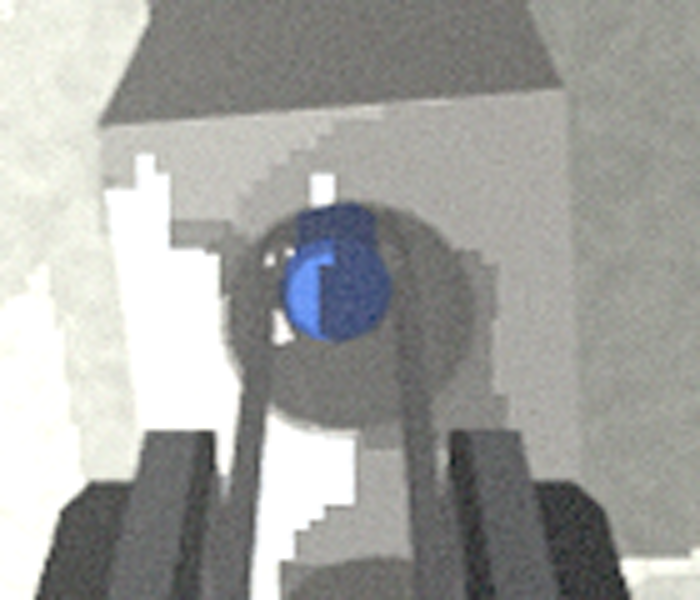

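```bash
python3 -m creep '[[[0,0,15],[0,0,0],-0.49],[[0,0,40],[0,0,0],-0.49],[[0,0,70],[0,0,0],-0.49],[[0,0,95],[0,0,0],-0.49],[[-10,-30,100],[0,0,0],-0.49],[[-20,-65,100],[0,0,0],-0.49],[[-35,-100,100],[0,0,0],-0.49],[[-45,-140,100],[0,0,0],-0.49],[[-50,-160,100],[0,0,0],-0.49],[[-50,-165,100],[0,0,0],-0.49],[[-50,-165,100],[0,0,0],-0.49],[[-50,-165,100],[0,0,0],-0.49]]'
python3 - <<'E'
from h import *
shot('wrist','w10'); s=arm.read_state(); print(s['clock'],s['position'],s['contact_force'],s['gripper_width'],R.from_quat(s['ee_rot']).as_matrix().round(3))
E
```

```text
clock: 10.48
position: [565.3, -236.5, 229.5]
ee_rot: [-0.001, 0.707, -0.707, 0.001]
contact_force: [-0.2, 0.3, -0.9]
gripper_width: 22.0
10.5333 [ 565.55200408 -235.97767715  229.59008725] [-0.09861393  0.3673053  -0.16243305] 22.246065226013005 [[-1.    -0.     0.004]
 [-0.004  0.    -1.   ]
 [ 0.    -1.    -0.   ]]
```

View pics/w10.png

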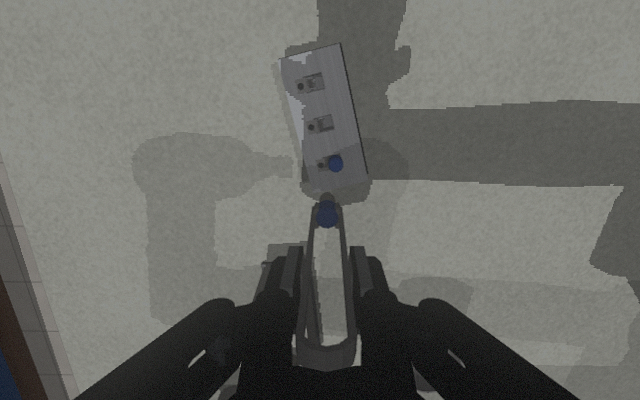

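```bash
python3 - <<'E'
from h import *
b=cv2.imread('pics/w10.png')[35:205,262:382]
b=np.clip(b.astype(float)*1.6,0,255).astype(np.uint8)
cv2.imwrite('pics/w10c.png',cv2.resize(b[:100],None,fx=6,fy=6,interpolation=cv2.INTER_CUBIC))
cv2.imwrite('pics/w10d.png',cv2.resize(b[90:],None,fx=6,fy=6,interpolation=cv2.INTER_CUBIC))
b=cv2.imread('pics/w10.png')[190:250,295:360]
b=np.clip(b.astype(float)*1.8,0,255).astype(np.uint8)
cv2.imwrite('pics/w10e.png',cv2.resize(b,None,fx=9,fy=9,interpolation=cv2.INTER_CUBIC))
E
```

```text
(no output)
```

View pics/w10c.png

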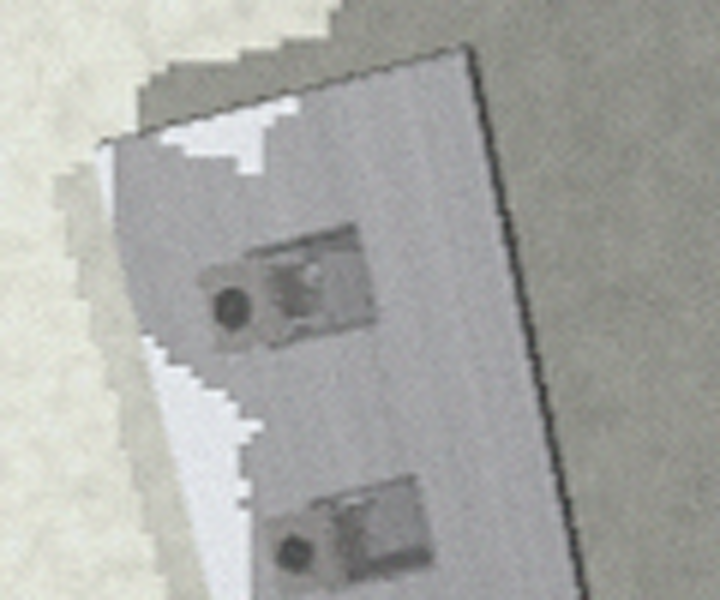

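View pics/w10d.png

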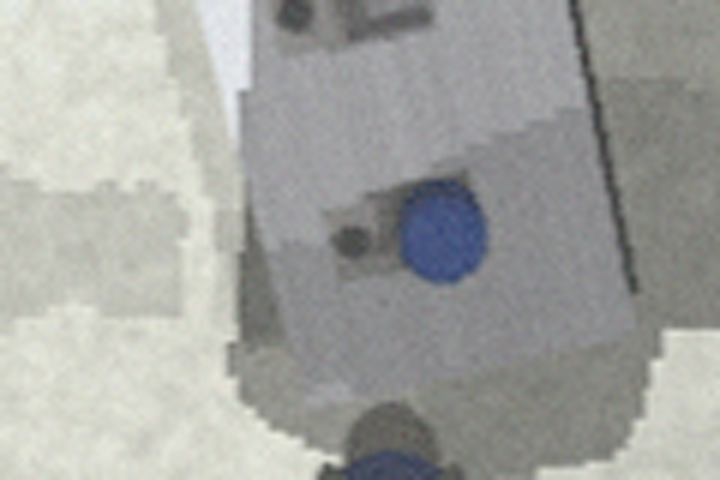

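View pics/w10e.png

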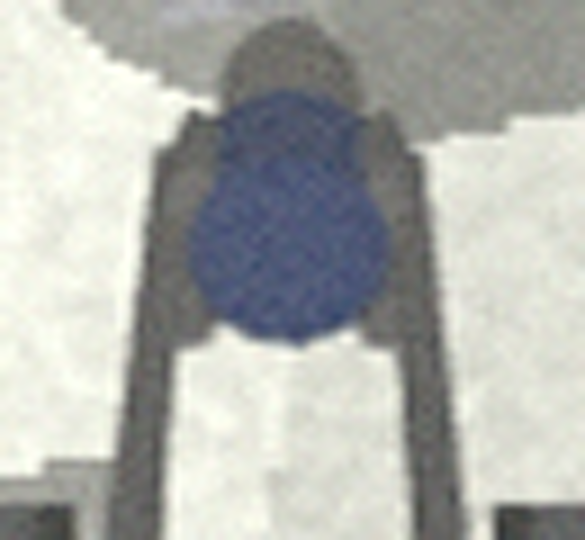

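```bash
python3 - <<'E'
from h import *
z=np.load('pics/w10.npz');E=z['E'];s=arm.read_state()
f=lambda u,v:(262+u/6-.42,35+v/6-.42)
C=onplane('wrist',[f(103,145),f(468,48),f(635,870),f(300,945)],42,E)
print('corners TL(+x) TR(-x) BR',C.round(1),[np.linalg.norm(C[(i+1)%4]-C[i]).round(1) for i in range(4)])
y=(C[2]-C[1]);y/=np.linalg.norm(y);x=np.array([y[1],-y[0],0])
print('y',y,'yaw',np.arctan2(-y[0],y[1]))
ctr=C[1]+30*x+68*y
print('hole0,1,mate from corner',[ (ctr+k*y).round(1) for k in(-40,0,40)])
H=onplane('wrist',[f(357,225),f(377,322),f(415,475),f(433,565)],42,E);print('-x edges',H.round(1))
m0=(H[0]+H[1])/2;m1=(H[2]+H[3])/2;print('h0',m0+7*x,'h1',m1+7*x)
print('mate cap',onplane('wrist',[f(443,230+540)],58,E)[0]+x)
S=onplane('wrist',[f(233,307),f(295,553),f(352,241+540)],43,E);print('screws',S)
# held cap: top z, tool frame
g=lambda u,v:(295+u/9-.44,190+v/9-.44)
tipz=s['position'][2]-64.8; ct=s['position'][2]-96.9+44
# bevel top / cap mid
print('TCP',s['position'],'cap top',onplane('wrist',[g(190,240),g(390,240),g(290,345),g(288,158)],ct,E).round(1))
E
```

```text
corners TL(+x) TR(-x) BR [[ 608.6 -342.    42. ]
 [ 551.6 -356.    42. ]
 [ 520.  -223.8   42. ]
 [ 579.2 -209.7   42. ]] [np.float64(58.7), np.float64(135.9), np.float64(60.8), np.float64(135.5)]
y [-0.23221348  0.97266485  0.        ] yaw 0.23435274866069059
hole0,1,mate from corner [array([ 574.2, -321.8,   42. ]), array([ 565. , -282.9,   42. ]), array([ 555.7, -244. ,   42. ])]
-x edges [[ 568.8 -330.3   42. ]
 [ 565.6 -315.6   42. ]
 [ 559.3 -291.5   42. ]
 [ 556.2 -276.9   42. ]]
h0 [ 573.98797191 -321.29409045   42.        ] h1 [ 564.52669518 -282.58029182   42.        ]
mate cap [ 555.52186934 -245.33211751   58.        ]
screws [[ 588.65168631 -317.83113463   43.        ]
 [ 579.18182996 -278.90846247   43.        ]
 [ 569.79627607 -240.0066824    43.        ]]
TCP [ 565.55200408 -235.97767715  229.59008725] cap top [[ 570.7 -238.2  176.7]
 [ 556.2 -238.2  176.7]
 [ 563.4 -229.9  176.7]
 [ 563.6 -244.6  176.7]]
```

```bash
python3 -m creep '[[[4,-30,0],[0,0,0],-0.49],[[8,-60,0],[0,0,0],-0.49],[[9.6,-84.4,-10],[0,0,0],-0.49],[[9.6,-84.4,-30],[0,0,0],-0.49],[[9.6,-84.4,-50],[0,0,0],-0.49],[[9.6,-84.4,-65],[0,0,0],-0.49],[[9.6,-84.4,-70],[0,0,0],-0.49],[[9.6,-84.4,-70],[0,0,0],-0.49],[[9.6,-84.4,-70],[0,0,0],-0.49],[[9.6,-84.4,-70],[0,0,0],-0.49]]'
python3 - <<'E'
from h import *
shot('wrist','w11'); s=arm.read_state(); print(s['clock'],s['position'],s['contact_force'],s['gripper_width'],R.from_quat(s['ee_rot']).as_matrix().round(3))
b=cv2.imread('pics/w11.png')[120:260,260:400]
b=np.clip(b.astype(float)*1.6,0,255).astype(np.uint8)
cv2.imwrite('pics/w11c.png',cv2.resize(b[:120],None,fx=5,fy=5,interpolation=cv2.INTER_CUBIC))
E
```

```text
clock: 11.37
position: [576.1, -320.9, 161.4]
ee_rot: [0.001, -0.707, 0.708, -0.002]
contact_force: [0.4, -0.9, -1.0]
gripper_width: 22.3
11.4167 [ 576.03260224 -321.01026966  161.4988844 ] [-0.26090918  0.60375631 -1.28486561] 22.520207561067423 [[-1.     0.003  0.004]
 [-0.004 -0.001 -1.   ]
 [-0.003 -1.     0.001]]
```

View pics/w11c.png

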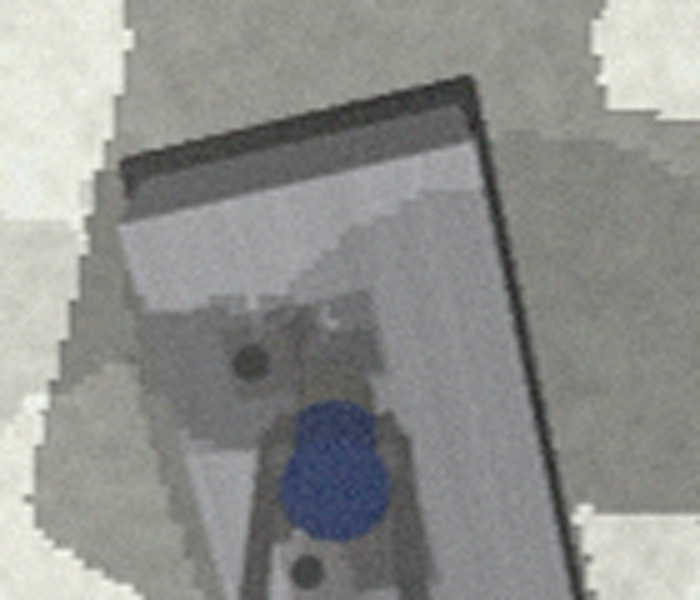

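```bash
python3 - <<'E'
from h import *
z=np.load('pics/w11.npz');E=z['E'];s=arm.read_state()
f=lambda u,v:(260+u/5-.4,120+v/5-.4)
C=onplane('wrist',[f(120,228),f(478,140),f(250,363),f(373,288),f(385,375)],42,E)
print(C.round(1),np.linalg.norm(C[1]-C[0]))
x=np.array([.973,.232,0]);y=np.array([-.232,.973,0])
print('h0 from corner R',C[1]+30*x+28*y,'L',C[0]-30*x+28*y,'screw',C[2]-14.3*x*1-.0*y, 'edge',C[3]-0+7*x+7*y)
print('screw rel hole earlier', np.array([588.65-574.1,-317.83+321.5]))
tz=s['position'][2]
ct=tz-96.9+44
print('cap',onplane('wrist',[f(278,485),f(390,485),f(333,542),f(333,440)],ct,E).round(1))
print('shaft L R', onplane('wrist',[f(300,390),f(368,390)],tz-96.9+20,E).round(1),'foot far',onplane('wrist',[f(333,345)],tz-96.9,E).round(1))
E
```

```text
[[ 610.2 -340.4   42. ]
 [ 551.4 -355.4   42. ]
 [ 588.9 -316.9   42. ]
 [ 568.2 -330.3   42. ]
 [ 565.9 -314.9   42. ]] 60.640367299848876
h0 from corner R [ 574.11537235 -321.15413781   42.        ] L [ 574.49787809 -320.1000914    42.        ] screw [ 575.01325526 -320.26242475   42.        ] edge [ 573.35787591 -321.86188602   42.        ]
screw rel hole earlier [14.55  3.67]
cap [[ 581.9 -322.4  108.6]
 [ 567.3 -322.4  108.6]
 [ 574.7 -314.3  108.6]
 [ 574.8 -328.7  108.6]]
shaft L R [[ 579.5 -327.1   84.6]
 [ 569.8 -327.1   84.6]] foot far [[ 574.8 -327.5   64.6]]
```

```bash
python3 -m creep '[[[-1.5,0.7,0],[0,0,0],-0.49],[[-1.5,0.7,-6],[0,0,0],-0.49],[[-1.5,0.7,-12],[0,0,0],-0.49],[[-1.5,0.7,-18],[0,0,0],-0.49],[[-1.5,0.7,-24],[0,0,0],-0.49],[[-1.5,0.7,-27],[0,0,0],-0.49],[[-1.5,0.7,-30],[0,0,0],-0.49],[[-1.5,0.7,-30],[0,0,0],-0.49]]'
python3 - <<'E'
from h import *
shot('wrist','w12'); s=arm.read_state(); print(s['clock'],s['position'],s['contact_force'],s['gripper_width'],R.from_quat(s['ee_rot']).as_matrix().round(3))
b=cv2.imread('pics/w12.png')[140:260,260:400]
b=np.clip(b.astype(float)*1.6,0,255).astype(np.uint8)
cv2.imwrite('pics/w12c.png',cv2.resize(b[:120],None,fx=5,fy=5,interpolation=cv2.INTER_CUBIC))
E
```

```text
clock: 12.08
position: [574.0, -320.4, 129.1]
ee_rot: [-0.001, 0.707, -0.707, 0.001]
contact_force: [2.0, 0.3, -2.6]
gripper_width: 22.7
12.1333 [ 573.9447302  -320.39797644  129.26177278] [ 2.37037545  0.28760331 -2.24994296] 22.596394058495296 [[-1.     0.001  0.003]
 [-0.003  0.    -1.   ]
 [-0.001 -1.    -0.   ]]
```

View pics/w12c.png

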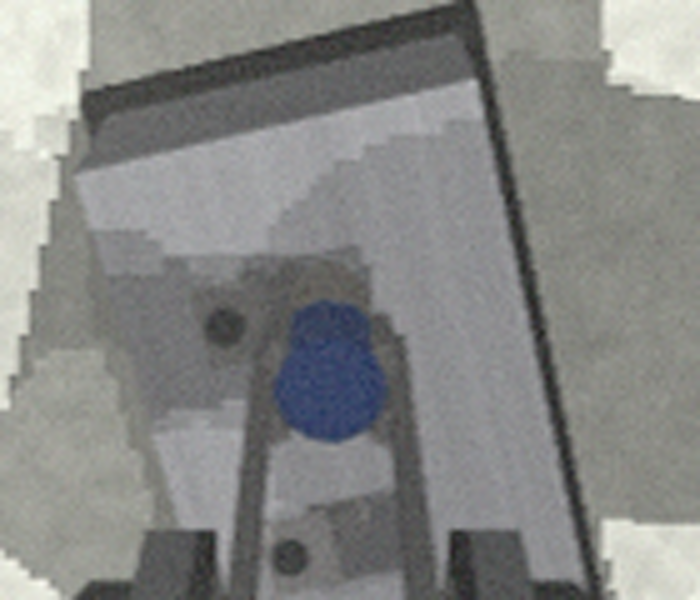

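```bash
python3 -m creep '[[[0.6,0.1,-2],[0,0,0],-0.49],[[0.6,0.1,-4],[0,0,0],-0.49],[[0.6,0.1,-6],[0,0,0],-0.49],[[0.6,0.1,-8],[0,0,0],-0.49],[[0.6,0.1,-8],[0,0,0],-0.49]]'
python3 -m creep '[[[0,0,-2],[0,0,0],-0.49],[[0,0,-4],[0,0,0],-0.49],[[0,0,-4],[0,0,0],-0.49]]'
python3 - <<'E'
from h import *
shot('wrist','w13'); s=arm.read_state(); print(s['clock'],s['position'],s['contact_force'],s['gripper_width'],R.from_quat(s['ee_rot']).as_matrix().round(3))
b=cv2.imread('pics/w13.png')[140:260,260:400]
b=np.clip(b.astype(float)*1.6,0,255).astype(np.uint8)
cv2.imwrite('pics/w13c.png',cv2.resize(b[:120],None,fx=5,fy=5,interpolation=cv2.INTER_CUBIC))
E
```

```text
clock: 12.55
position: [574.7, -320.8, 123.1]
ee_rot: [0.001, -0.707, 0.708, -0.002]
contact_force: [0.6, 0.5, 3.9]
gripper_width: 22.6
clock: 12.8
position: [575.0, -321.2, 120.0]
ee_rot: [0.0, -0.706, 0.708, -0.002]
contact_force: [1.1, 0.7, 6.5]
gripper_width: 22.3
12.85 [ 575.0138413  -321.13512645  120.06987634] [1.73524145 0.90143529 7.64205251] 22.83101397624513 [[-1.     0.003  0.004]
 [-0.004 -0.002 -1.   ]
 [-0.003 -1.     0.002]]
```

View pics/w13c.png

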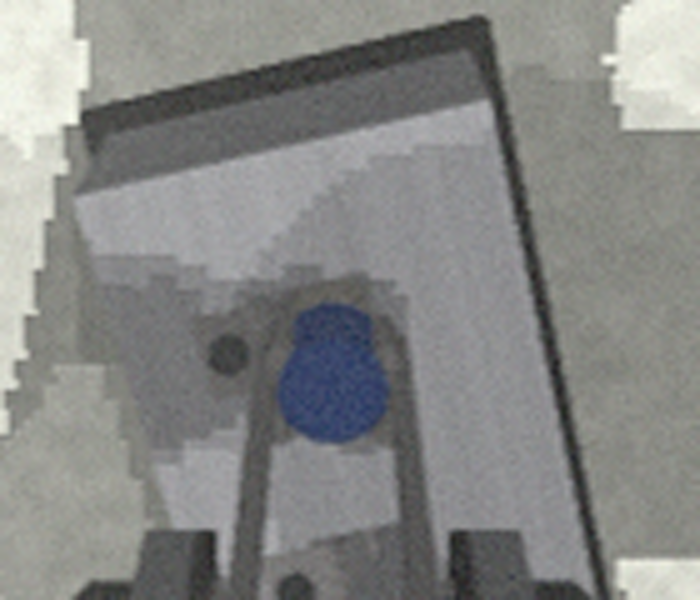

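```bash
python3 -m creep '[[[0,0,-2],[0,0,0],-0.5],[[0,0,-4],[0,0,0],-0.5],[[0,0,-4],[0,0,0],-0.5]]'
python3 -m creep '[[[0,0,-2],[0,0,0],-0.5],[[0,0,-4],[0,0,0],-0.5],[[0,0,-4],[0,0,0],-0.5]]'
python3 - <<'E'
from h import *
shot('wrist','w14');shot('scene','sc14');shot('side','sd14'); s=arm.read_state(); print(s['clock'],s['position'],s['contact_force'],s['gripper_width'],R.from_quat(s['ee_rot']).as_matrix().round(3))
b=cv2.imread('pics/w14.png')[140:260,260:400]
b=np.clip(b.astype(float)*1.6,0,255).astype(np.uint8)
c=np.clip(cv2.imread('pics/sc14.png')[150:230,190:290]*1.5,0,255).astype(np.uint8)
cv2.imwrite('pics/w14c.png',np.vstack([cv2.resize(b[:100],(500,300),interpolation=cv2.INTER_CUBIC),cv2.resize(c,(500,300))]))
E
```

```text
clock: 13.1
position: [575.2, -321.4, 116.8]
ee_rot: [0.0, -0.706, 0.708, -0.003]
contact_force: [1.1, 0.5, 9.7]
gripper_width: 22.1
clock: 13.35
position: [575.0, -321.2, 111.9]
ee_rot: [0.0, -0.706, 0.708, -0.002]
contact_force: [1.5, 0.3, 3.9]
gripper_width: 22.1
13.5 [ 575.01641596 -321.09108479  111.40295729] [ 1.52858358 -0.61414899  5.877761  ] 22.116521891031287 [[-1.     0.003  0.004]
 [-0.004 -0.002 -1.   ]
 [-0.003 -1.     0.002]]
```

View pics/w14c.png

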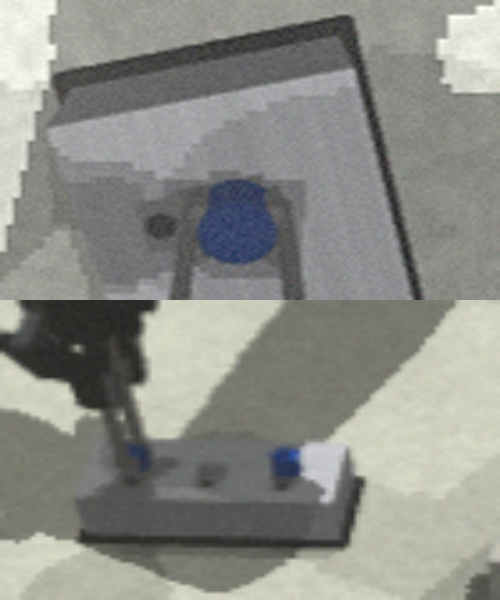

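```bash
python3 -m creep '[[[0,0,-1],[0,0,0],-0.5],[[0,0,-2],[0,0,0],-0.5],[[0,0,-2],[0,0,0],-0.5]]'
python3 -m creep '[[[0,0,-1],[0,0,0],-0.5],[[0,0,-2],[0,0,0],-0.5],[[0,0,-2],[0,0,0],-0.5]]'
python3 - <<'E'
from h import *
shot('wrist','w15'); s=arm.read_state(); print(s['clock'],s['position'],s['contact_force'],s['gripper_width'])
b=cv2.imread('pics/w15.png')[140:280,260:400]
b=np.clip(b.astype(float)*1.6,0,255).astype(np.uint8)
cv2.imwrite('pics/w15c.png',cv2.resize(b,None,fx=4.2,fy=4.2,interpolation=cv2.INTER_CUBIC))
E
```

```text
clock: 13.75
position: [575.3, -321.4, 110.7]
ee_rot: [0.0, -0.706, 0.708, -0.003]
contact_force: [0.2, 0.3, 10.5]
gripper_width: 22.1
clock: 14.0
position: [575.7, -321.7, 110.2]
ee_rot: [-0.0, -0.706, 0.708, -0.003]
contact_force: [-0.6, 1.5, 14.9]
gripper_width: 22.1
14.05 [ 575.6730738  -321.70152169  110.21156004] [-0.26965941  1.52979631 14.58400302] 22.266572056316754
```

View pics/w15c.png

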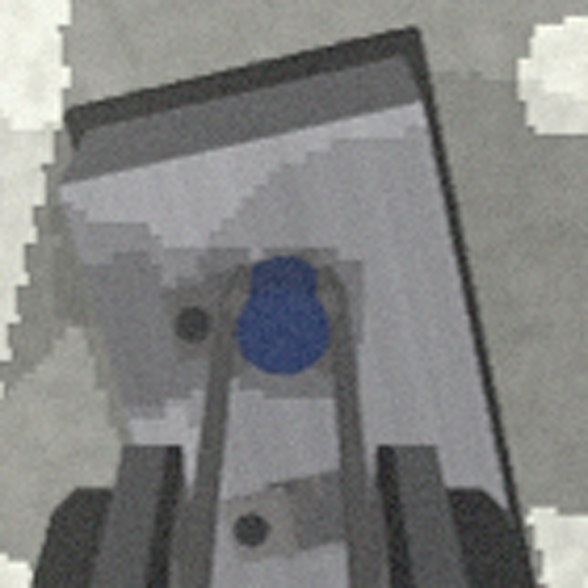

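```bash
python3 -m creep '[[[0,0,1],[0,0,0],-0.5],[[0,0,2],[0,0,0],-0.48],[[0,0,2],[0,0,0],-0.45],[[0,0,2],[0,0,0],-0.43],[[0,0,2],[0,0,0],-0.42],[[0,0,2],[0,0,0],-0.42]]'
python3 -m creep '[[[0,0,4],[0,0,0],-0.42],[[0,0,10],[0,0,0],-0.42],[[0,0,18],[0,0,0],-0.42],[[0,0,28],[0,0,0],-0.42],[[0,0,40],[0,0,0],-0.42],[[0,0,50],[0,0,0],-0.42],[[0,60,50],[0,0,0],-0.42],[[0,60,50],[0,0,0],-0.42],[[0,60,50],[0,0,0],-0.42],[[0,60,50],[0,0,0],-0.42]]'
python3 - <<'E'
from h import *
p,d,E,_=shot('wrist','w16'); s=arm.read_state(); print(s['clock'],s['position'],s['contact_force'],s['gripper_width'])
b=cv2.imread('pics/w16.png')[20:260,230:430]
b=np.clip(b.astype(float)*1.6,0,255).astype(np.uint8)
cv2.imwrite('pics/w16c.png',cv2.resize(b,None,fx=2.5,fy=2.5,interpolation=cv2.INTER_CUBIC))
E
```

```text
clock: 14.55
position: [573.3, -320.3, 106.9]
ee_rot: [-0.002, 0.707, -0.707, 0.0]
contact_force: [-0.0, -0.4, 0.4]
gripper_width: 24.7
clock: 15.38
position: [574.5, -259.6, 159.3]
ee_rot: [0.001, -0.707, 0.707, -0.002]
contact_force: [-0.2, -0.7, -0.3]
gripper_width: 24.6
15.4333 [ 574.41330735 -260.33744443  158.95112283] [ 0.13260526 -1.20752879 -0.25431722] 24.73987273335714
```

View pics/w16c.png

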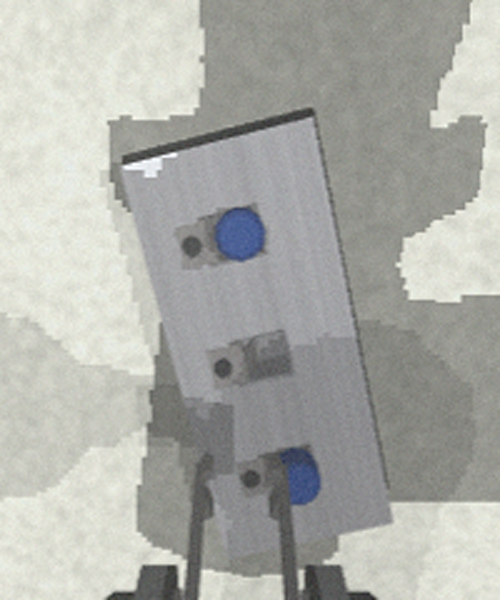

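```bash
python3 - <<'E'
from h import *
z=np.load('pics/w16.npz');E=z['E'];d=z['d']
f=lambda u,v:(230+u/2.5-.3,20+v/2.5-.3)
def med(u,v,r):
    a,b=f(u,v);A=[(a+i,b+j) for i in range(-r,r+1) for j in range(-r,r+1)]
    P=bydepth('wrist',A,d,E);return np.median(P,0).round(1),P[:,2].std().round(2)
print('tube cap',med(240,234,4));print('mate',med(308,485,1));print('rack top',med(290,290,3),med(330,400,3),med(200,330,1))
z=np.load('pics/w16.npz')
def top(uv): return onplane('wrist',[uv],58,E)[0].round(1)
print(top(f(240,234)))
E
python3 - <<'E'
from h import *
shot('scene','sc16');shot('side','sd16')
c=np.clip(cv2.imread('pics/sc16.png')[170:230,195:275]*1.6,0,255).astype(np.uint8)
e=np.clip(cv2.imread('pics/sd16.png')[145:205,320:380]*1.3,0,255).astype(np.uint8)
cv2.imwrite('pics/v16.png',np.hstack([cv2.resize(c,(480,360),interpolation=cv2.INTER_CUBIC),cv2.resize(e,(320,360),interpolation=cv2.INTER_CUBIC)]))
E
```

```text
tube cap (array([ 573.7, -322.8,   59.6]), np.float64(0.6))
mate (array([ 551.4, -243.9,   59.2]), np.float64(0.43))
rack top (array([ 557.8, -304.2,   43.6]), np.float64(0.64)) (array([ 543.7, -268.1,   43.8]), np.float64(0.65)) (array([ 586.5, -291.3,   43.9]), np.float64(0.51))
[ 573.7 -322.6   58. ]
```

View pics/v16.png

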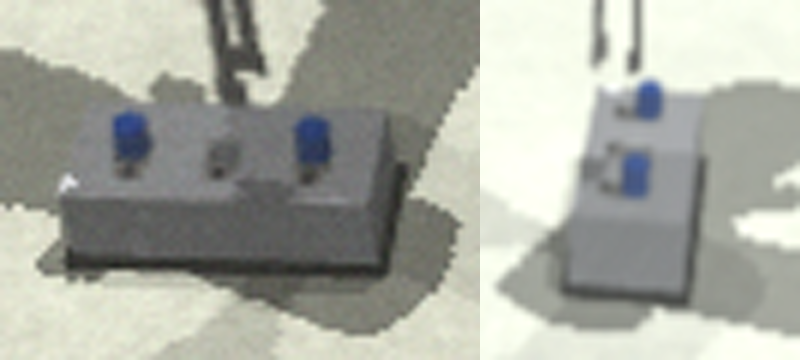

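```bash
python3 - <<'E'
from h import *
f=lambda u,v:(230+u/2.5-.3,20+v/2.5-.3)
def pts(u,v,r,d,E):
    a,b=f(u,v);A=[(a+i,b+j) for i in range(-r,r+1) for j in range(-r,r+1)]
    return bydepth('wrist',A,d,E)[:,2]
o={'tube':[],'mate':[],'A':[],'B':[],'C':[]}
for k in range(5):
    p,d,E,s=shot('wrist','tmp%d'%k)
    for n,(u,v,r) in dict(tube=(240,234,3),mate=(308,487,2),A=(290,240,4),B=(300,300,4),C=(170,210,2)).items(): o[n]+=list(pts(u,v,r,d,E))
for n in o: print(n,np.median(o[n]).round(2),np.mean(o[n]).round(2),len(o[n]))
print(s['clock'])
E
```

```text
tube 59.65 60.62 245
mate 59.69 59.66 125
A 43.75 44.98 405
B 43.68 44.3 405
C 43.55 45.62 125
15.7333
```

```bash
python3 - <<'E'
from h import *
A=[np.clip(cv2.imread(f'pics/{n}.png')[190:390,270:385].astype(float)*2,0,255).astype(np.uint8) for n in ('w5','tmp4')]
cv2.imwrite('pics/cmp.png',cv2.resize(np.hstack(A),None,fx=3,fy=3,interpolation=cv2.INTER_CUBIC))
E
```

```text
(no output)
```

View pics/cmp.png

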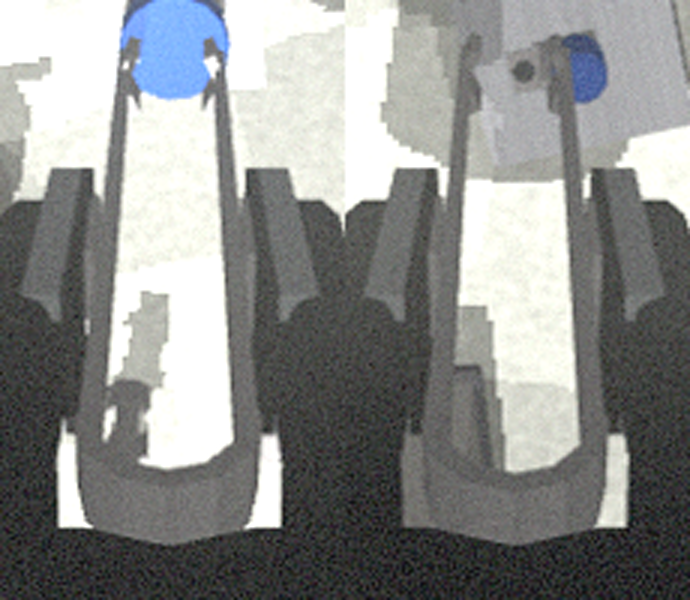

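```bash
python3 -m creep '[[[0,0,30],[0,0,0],-0.42],[[0,0,60],[0,0,0],-0.42],[[-5,30,83.5],[0,0,0.1],-0.42],[[-10,70,83.5],[0,0,0.2],-0.42],[[-15,110,83.5],[0,0,0.3],-0.42],[[-18,150,83.5],[0,0,0.4],-0.42],[[-20,190,83.5],[0,0,0.5],-0.42],[[-22,230,83.5],[0,0,0.6],-0.42],[[-25,270,83.5],[0,0,0.7],-0.42],[[-28,310,83.5],[0,0,0.8],-0.42],[[-30,350,83.5],[0,0,0.9],-0.42],[[-33,390,83.5],[0,0,1.0],-0.42]]'
python3 -m creep '[[[-2,30,0],[0,0,0.1],-0.42],[[-4,60,0],[0,0,0.2],-0.42],[[-5,90,0],[0,0,0.3],-0.42],[[-5.9,115,0],[0,0,0.4],-0.42],[[-5.9,120.6,0],[0,0,0.43],-0.42],[[-5.9,120.6,0],[0,0,0.43],-0.42],[[-5.9,120.6,0],[0,0,0.43],-0.42],[[-5.9,120.6,0],[0,0,0.43],-0.42],[[-5.9,120.6,0],[0,0,0.43],-0.42]]'
python3 - <<'E'
from h import *
shot('wrist','w17'); s=arm.read_state(); print(s['clock'],s['position'],s['contact_force'],s['gripper_width'],R.from_quat(s['ee_rot']).as_matrix().round(3))
b=cv2.imread('pics/w17.png')[100:260,260:400]
b=np.clip(b.astype(float)*1.6,0,255).astype(np.uint8)
cv2.imwrite('pics/w17c.png',cv2.resize(b[:120],None,fx=5,fy=5,interpolation=cv2.INTER_CUBIC))
E
```

```text
clock: 16.78
position: [540.7, 131.3, 241.5]
ee_rot: [0.341, -0.619, 0.619, -0.342]
contact_force: [1.5, -1.4, -1.3]
gripper_width: 24.9
clock: 17.53
position: [535.3, 248.9, 241.5]
ee_rot: [0.464, -0.534, 0.534, -0.464]
contact_force: [0.6, 0.0, -0.8]
gripper_width: 24.8
17.5833 [535.31282849 248.98289025 241.52082154] [-0.65384346 -0.15780976  0.34257283] 24.67450776675457 [[-0.139  0.     0.99 ]
 [-0.99  -0.    -0.139]
 [ 0.    -1.     0.   ]]
```

View pics/w17c.png

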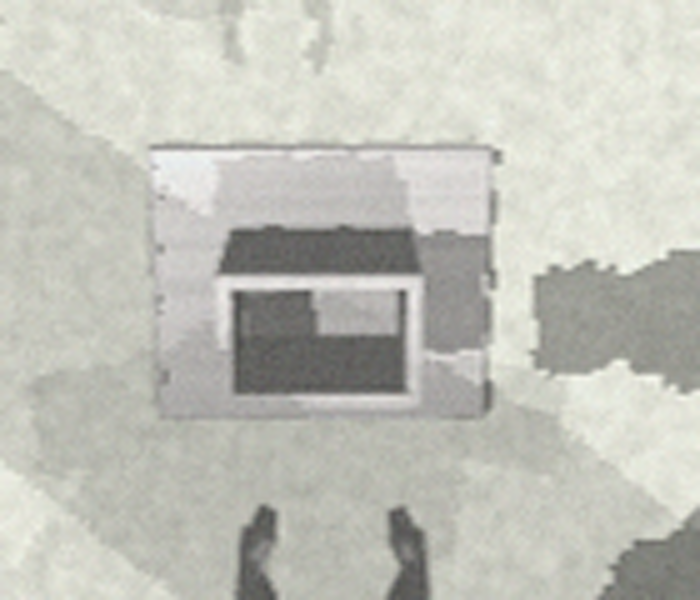

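```bash
python3 - <<'E'
from h import *
z=np.load('pics/w17.npz');E=z['E'];s=arm.read_state()
f=lambda u,v:(260+u/5-.4,100+v/5-.4)
H=onplane('wrist',[f(232,288),f(406,288),f(407,393),f(234,393)],57,E);print(H.round(1),H.mean(0))
J=onplane('wrist',[f(277,508),f(388,510)],s['position'][2]-64,E);print(J.round(1),J.mean(0))
xh=np.array([.99,-.139,0]);print('jaw centre',J.mean(0)-7*xh,'shift',H.mean(0)-(J.mean(0)-7*xh))
E
```

```text
[[548.5 267.5  57. ]
 [543.6 232.3  57. ]
 [521.4 234.8  57. ]
 [526.4 270.7  57. ]] [534.9901888  251.33143407  57.        ]
[[542.9 255.2 177.5]
 [540.5 240.3 177.5]] [541.71402252 247.74899912 177.52082154]
jaw centre [534.78402252 248.72199912 177.52082154] shift [   0.20616628    2.60943495 -120.52082154]
```

```bash
python3 -m creep '[[[0.2,2.4,-20],[0,0,0],-0.42],[[0.2,2.4,-50],[0,0,0],-0.42],[[0.2,2.4,-80],[0,0,0],-0.42],[[0.2,2.4,-100],[0,0,0],-0.42],[[0.2,2.4,-110],[0,0,0],-0.42],[[0.2,2.4,-120],[0,0,0],-0.42],[[0.2,2.4,-130],[0,0,0],-0.42],[[0.2,2.4,-140],[0,0,0],-0.42],[[0.2,2.4,-150],[0,0,0],-0.42],[[0.2,2.4,-158],[0,0,0],-0.42],[[0.2,2.4,-163],[0,0,0],-0.42],[[0.2,2.4,-163],[0,0,0],-0.42]]'
python3 -m creep '[[[0,0,-2],[0,0,0],-0.42],[[0,0,-4],[0,0,0],-0.42],[[0,0,-5],[0,0,0],-0.42],[[0,0,-5],[0,0,0],-0.42]]'
python3 -m creep '[[[0,0,-1],[0,0,0],-0.42],[[0,0,-2],[0,0,0],-0.42],[[0,0,-2],[0,0,0],-0.42]]'
```

```text
clock: 18.58
position: [534.8, 252.2, 77.1]
ee_rot: [-0.465, 0.533, -0.533, 0.464]
contact_force: [-0.7, 0.3, -1.4]
gripper_width: 24.7
clock: 18.92
position: [535.4, 252.7, 73.4]
ee_rot: [-0.464, 0.533, -0.533, 0.464]
contact_force: [-0.5, -0.7, -0.1]
gripper_width: 25.0
clock: 19.17
position: [535.8, 252.8, 71.9]
ee_rot: [0.464, -0.533, 0.533, -0.465]
contact_force: [-0.7, -0.5, 1.0]
gripper_width: 24.7
```

```bash
python3 -m creep '[[[0,0,-1],[0,0,0],-0.42],[[0,0,-2],[0,0,0],-0.42],[[0,0,-2],[0,0,0],-0.42]]'
python3 - <<'E'
from h import *
shot('wrist','w18')
s=arm.read_state(); print(s['clock'],s['position'],s['contact_force'])
E
```

```text
clock: 19.42
position: [536.9, 253.4, 71.4]
ee_rot: [0.463, -0.533, 0.533, -0.466]
contact_force: [-0.3, -2.0, 7.0]
gripper_width: 24.8
19.4667 [536.84618191 253.36152483  71.39632963] [-0.12059121 -1.82067133  7.02994016]
```

View pics/w18.png

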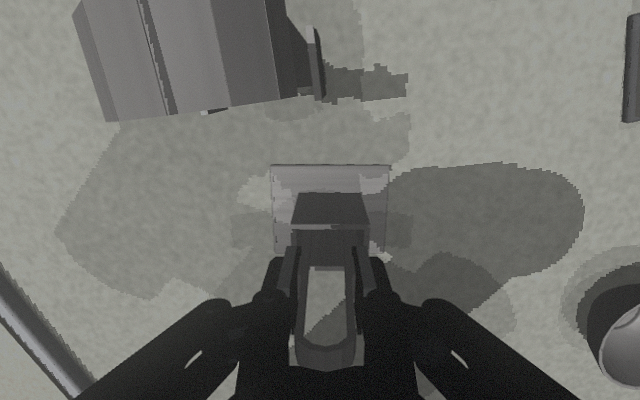

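```bash
python3 -m creep '[[[0,0,1.2],[0,0,0],-0.42],[[0,0,1.2],[0,0,0],-0.4],[[0,0,1.2],[0,0,0],-0.37],[[0,0,1.2],[0,0,0],-0.3],[[0,0,1.2],[0,0,0],-0.1],[[0,0,1.2],[0,0,0],0.1],[[0,0,1.2],[0,0,0],0.2],[[0,0,1.2],[0,0,0],0.2],[[0,0,1.2],[0,0,0],0.2]]'
python3 - <<'E'
from h import *
shot('wrist','w19')
s=arm.read_state(); print(s['clock'],s['position'],s['contact_force'])
E
```

```text
clock: 20.22
position: [535.3, 252.6, 70.4]
ee_rot: [-0.464, 0.533, -0.533, 0.464]
contact_force: [-0.2, 0.3, 1.1]
gripper_width: 51.1
20.2667 [535.32292083 252.59919886  70.43180073] [ 0.30305327 -0.24552208  0.16162068]
```

View pics/w19.png

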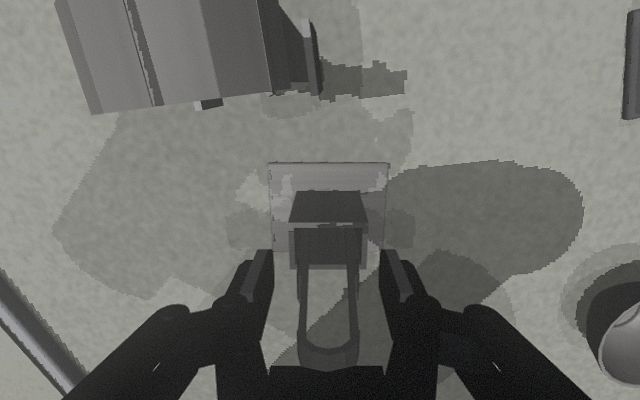

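The tongs stand free at (328,350), with clear gaps to both fingers. I'll withdraw upwards.

```bash
python3 -m creep '[[[0,0,8],[0,0,0],0.2],[[0,0,20],[0,0,0],0.2],[[0,0,35],[0,0,0],0.2],[[0,0,55],[0,0,0],0.2],[[0,0,80],[0,0,0],0.2],[[0,0,110],[0,0,0],0.2],[[0,0,140],[0,0,0],0.2],[[-40,0,160],[0,0,0],0.2],[[-80,0,160],[0,0,0],0.2],[[-80,0,160],[0,0,0],0.2],[[-80,0,160],[0,0,0],0.2]]'
python3 - <<'E'
from h import *
shot('wrist','w20');shot('side','sd20');shot('scene','sc20')
s=arm.read_state(); print(s['clock'],s['position'],s['contact_force'])
a=np.clip(cv2.imread('pics/sd20.png')[140:350,180:400]*1.2,0,255).astype(np.uint8)
b=np.clip(cv2.imread('pics/sc20.png')[160:300,190:470]*1.4,0,255).astype(np.uint8)
cv2.imwrite('pics/v20a.png',cv2.resize(a,None,fx=2.8,fy=2.8)); cv2.imwrite('pics/v20b.png',cv2.resize(b,None,fx=2.8,fy=2.8))
E
```

```text
clock: 21.18
position: [453.8, 252.4, 232.2]
ee_rot: [-0.464, 0.533, -0.533, 0.466]
contact_force: [0.7, 0.4, -0.1]
gripper_width: 51.3
21.3333 [455.99431875 252.88208318 230.86504543] [ 0.74794323  0.4185775  -0.32093766]
```

View pics/v20a.png

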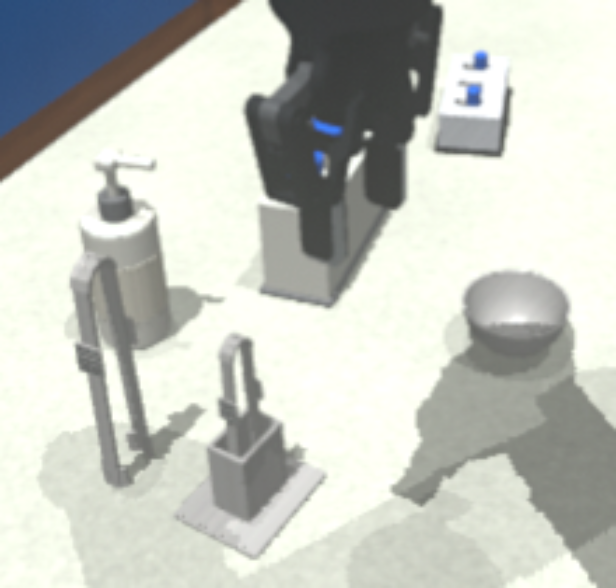

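View pics/v20b.png

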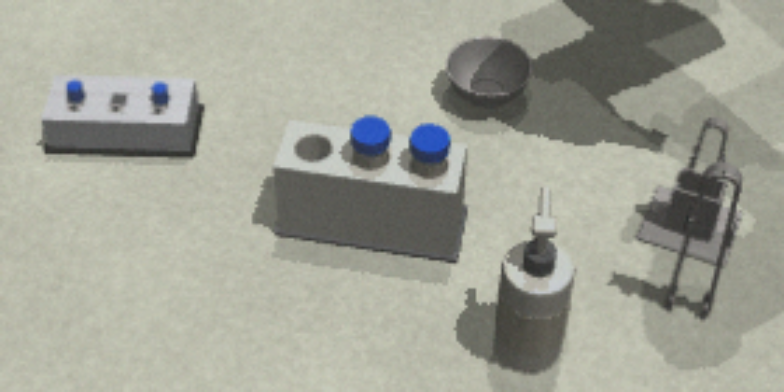

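View pics/w20.png

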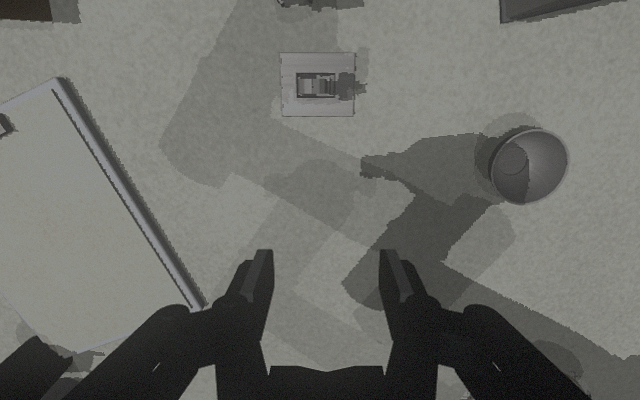

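The tongs stand upright in the holder at wrist (316,86). Both caps in the low rack look level, at scene-crop (75,90) and (160,92), and nothing else has moved. I'm handing in.

```bash
python3 -m creep '[[[0,0,0],[0,0,0],0.2],[[0,0,0],[0,0,0],0.2],[[0,0,0],[0,0,0],0.2],[[0,0,0],[0,0,0],0.2]]'; python3 - <<'E'
from h import *
print(arm.job_done())
E
```

```text
clock: 21.67
position: [455.7, 252.5, 230.1]
ee_rot: [0.465, -0.533, 0.533, -0.464]
contact_force: [-0.1, 0.8, -0.1]
gripper_width: 51.2
the job is handed in; nothing more can be done
None
```

I lifted the small tube out of the deep rack with the tongs from the holder, pressed it home in the end slot of the low rack, and stood the tongs back in their holder. I handed the job in at about 21.7 s.

- **Tube home:** over five averaged pictures its cap top read 59.65 mm. The seated sample tube read 59.69 mm, and the rack top about 43.7 mm. That puts the cap about 16 mm above the rack, as it should be when home. The absolute heights read about 1.7 mm high, but the same for all three.
- **Forces:** the wrist force never read above about 15 N. The squeeze was kept low, with the gripper stopping at about 22.5 mm over the rests, but I had no direct reading of the force on the cap.
- **Tongs:** they slipped up about 1 mm in the gripper while pressing. They touched the holder floor at 7 N before I let go. The last side, scene and wrist pictures show them upright in the holder and everything else apparently where it was.
- **Disagreements:** the wrist calibration and measured position varied by 1–2 mm between looks. I therefore took the key offsets within single pictures, and corrected the tongs' position twice at the well and a little at the slot.

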